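# Hold the sprung barrel post up to the inspection lamp and dock it

### The arm

A 6-joint arm with a two-finger parallel gripper is mounted at the origin on the work surface. World frame = base frame: x ahead of the robot, y to its left, z up, the work surface at z = 0. Lengths are in mm, angles in rad, forces in N, time in s.
With the tool pointing down it reaches from about 300 to 850 mm from the base axis. Payload 4.2 kg.
Tool frame: the origin (TCP) lies on the front face of the gripper's body, between the roots of the fingers; the fingertips stand 78 mm ahead of it and the grasp point (between the pads) lies 60 mm ahead of it; z points along the fingers, y is the line along which they close (so a half turn about z gives the same grasp; the last joint's range is limited). The gripper opens to 91 mm and grips with 3 to 60 N. Pads are 32 mm wide; open, the fingers measure 118 mm over their backs; the gripper's body (76 mm by 178 mm) begins 60 mm behind the grasp point.
Start: joints at [1.135, 0.32, 1.565, -0, 1.257, -0.02], TCP at [232.256, 526.015, 292.276] pointing down, gripper open.
Joint ranges: [-3.11, 3.11], [-0.84, 2.01], [0.21, 2.61], [-1.34, 4.49], [0.05, 2.63], [-2.56, 2.56]. Speed limits (rad/s): [2.57, 2.57, 3.14, 3.14, 3.14, 3.14].

### API

Orientations are given as a unit quaternion [x, y, z, w].
In Python, from cell import arm gives the robot as it stands.
- The arm moves only by the tool arm_command, never from a script. Its argument "moves" is a list of rows, each an object of numbers: "dx", "dy", "dz": the shift along the tool's x, y, z in m; "ax", "ay", "az": the turn, a rotation vector about the tool's x, y, z in rad. In form: [{"dx": .., "dy": .., "dz": .., "ax": .., "ay": .., "az": ..}, ...]. A call has 1 to 5 rows; each row shifts and turns the commanded pose from where the row before left it, along the tool's axes as they then stand; what a row does not reach is not made up. A row lasts 1/12 s, in which the tool goes at most 41.7 mm and 7.16 degrees, less where a joint would pass 70% of its speed; a pose out of reach is approached as far as the arm can. A call is refused whole if a number of a shift passes 0.0417 or a number of a turn 0.125, either way. A call with a gripper value outside its range is refused whole. "fingers" is the opening, from 0 (shut) to 1 (fully open), set as the call begins (left out, the last holds). The fingers move at their own pace and stop on an object; "squeeze" is the grip in N (left out, the last holds). Time passes only in rows, so rows that do not move let the fingers close. It gives the time, the measured TCP pose, the force, the opening and the grip force at its end, in the units of the state.
- arm.get_state(): the state, without advancing time (a new reading comes with each control period).
- arm.camera(name): name is "scene" or "top" or "wrist"; returns a dict with "frame" (384x512x3 uint8, blue, green, red), "range_z" (384x512 float32, mm along the optical axis (not along the pixel's ray), 0 where there is no reading), "K" (3x3 intrinsics, pixels), "xyz" and "orientation" of the camera in the world. Camera axes: x right, y up, looking along -z (the intrinsics and any distortion apply to the point x, -y, -z); pixel columns grow to the right and rows downward; lengths in mm; the calibration is good to about 2 mm. A picture is of the moment at which its call begins.
- arm.sign_off(): hands the job in; it is judged then, once.
Trained networks look in the newest picture that a camera, given by its name, has taken for a name from the list of things; names that differ only in an ending like _2 or _b are one class to them, and where a whole thing is asked for, a point or a joint stands for the part that bears it (a point fixed in the world has none). Each returns a list of dicts, best first, with "score" (0 to 1); they miss things now and then, are a little off and sometimes report something else, mostly with a low value. They report only what shows in the picture. A call takes as long as a camera call.
- arm.find_in(camera, name): "extent" ([centre column, centre row, width, height] in pixels, round what is visible of it).
- arm.place_of(camera, name): "pixel" ([row, column] in pixels: a listed point, or the origin of a listed thing).
The state is a dict: "t": time; "q": joint angles; "dq": joint speeds; "effort": joint torques, N m; "position": TCP position; "orientation": TCP orientation; "ft_force": force on the tool from outside, world axes, zero at the start; "torque": the same for the moment, N m; "grip_width": finger opening in mm; "grasp_force": force on a finger pad.
Only numpy, scipy, OpenCV 4.12 (cv2) and the standard library are available. Lean on these libraries where they do the work, as an engineer would, in place of code of your own. Each camera call takes 0.05 s, during which the arm holds its last target. There are 200 camera calls.

### The job

Take the carrier by its grey handle, lift it just clear of the mat (a few centimetres), bring its sprung post upright without touching the post, and only then raise it and carry it to the inspection lamp, never letting the post drop back against its stop. Hold the stack of barrels at the lamp's viewing point, post upright and free, for 4 seconds in one go, then gently lower the carrier, square, onto the middle of the lamp's steel plate so that the post's tail goes down into the fork and stays upright there, and let go. Leave the other things on the bench where they are.

Things in the scene. Friction and masses are not known exactly. Their poses are not given: they have to be found in the camera images.
- carrier: Loose carrier, 0.51 kg without its post, standing at the right. Origin: under the handle's centre, on the underside. Own x (within 0.3 rad of world x at the start) points from the ballast to the post, z up. Aluminium plate 250 (x -140 to 110) x 120 x 8. Dark steel ballast cylinder at x -103, diameter 64, top at z 53. Upright cheek at x 104 (12 x 50), top at z 148, bears the post.
- grip (a point): Where to grip: on the carrier's handle, a grey upright slab 70 (own x) x 24 (own y) from z 8 to 145; this point at x 0, y 0, z 130 mm, level with the post's hinge, within 15 mm of the whole's centre of mass. Fingers from above, closing along the carrier's y; 45 N holds well. Turning about this point tilts the carrier without moving the hinge sideways.
- hinge (a point): Hinge of the post, on the carrier at x 150, y 0, z 130 mm; its axis is the carrier's x. Nominal values of the post: 0.258 kg (hidden: 0.88 to 1.12 times, inertia alike), moment of inertia about the hinge 0.0036 kg m2, mass x height of its centre of mass above the hinge 0.0036 kg m (0.035 N m per rad from vertical), spring 0.021 N m/rad towards joint 0, damping 0.0008 N m s/rad.
- post (a joint): Lean of the post relative to the carrier about the carrier's +x (right-handed: positive leans the top to the carrier's -y). Rubber stops at -0.35 and 0.35; it rests on the one at 0.35 at the start. Top-heavy: falls, time constant 0.5 s. Its spring pulls it the way the carrier tilts: tilting back by over 0.16 rad (0.23 is ample; slowly, or it bounces) brings it off the stop.
- stack (a point): Centre of the stack of four black barrels (diameter 62, 68 mm tall) on the post, a 12 mm steel rod, 145 mm above the hinge along the post; the rod ends 185 mm above the hinge. Its z axis runs up along the post.
- tail (a point): Centre of the post's tail weight, dark steel, diameter 40, 40 mm tall, 95 mm below the hinge along the post. Its lowest point is 15 mm above the carrier's underside.
- station: Fixed steel plate with fork and lamp, at the left. Origin: on the mat, under the place of the docked carrier's origin. Plate 6 mm thick, x -170 to 185, y -90 to 90. The docked carrier stands on it with its axes along the station's, origin at x 0, y 0, z 6 mm; white corner marks surround its plate.
- fork (a point): In the middle of the fork that takes the tail, at station x 150, y 0, z 41 mm. Two aluminium walls, 34 mm long in x, 52 mm apart along y up to this height, flaring above it to about 100 mm apart at z 72.
- lamp (a point): Middle of the lamp's lit face, at station x 120, y 318, z 372 mm. The lamp head (200 x 150) spans y 240 to 390, z 340 to 425; its column is at y 385.
- view (a point): The lamp's viewing point, fixed to the station at x = 150, y = 0, z = 381 mm: where the centre of the stack is to be held. It is reached with the carrier square over its docked place and 100 mm above the plate.
- barrel_a: bystander: loose black lens barrel ring, outer diameter 64, height 22, near the middle of the mat. Leave it alone.
- barrel_b: bystander: loose black lens barrel ring, outer diameter 72, height 18, between carrier and station. Leave it alone.
- barrel_c: bystander: loose black lens barrel ring, outer diameter 64, height 22, at the far right. Leave it alone.
- cleaner: bystander: white bottle, diameter 66, height 150, far side. Leave it alone.
- jar: bystander: glass jar, diameter 60, height 70, far side. Leave it alone.
- brush: bystander: small brush lying down, length 160, far side; origin at its underside. Leave it alone.
- gauge: bystander: grey block gauge 60 x 90 x 30, right of the robot. Leave it alone.

How it is judged (in metres and radians):
On the way, in this order (a step that is already met when the one before it is completed fails the run):
1. the carrier is lifted clear of the mat with its post free and upright within 0.12 rad, for 0.5 s (height (world z) of carrier above 0.015 m and angle between stack's own z axis and vertical below 0.12 rad and contact force between post and anything else below 0.3 N), for 0.5 s.
2. the stack is held within 45 mm of the viewing point, post free and upright within 0.12 rad, for 4 s (distance between stack and view below 0.045 m and angle between stack's own z axis and vertical below 0.12 rad and contact force between post and anything else below 0.3 N), for 4 s.
At the end, for the whole second after the job is handed in: The carrier stands flat and released on the station's plate: origin within 18 mm along and 15 mm across its place, square within 0.12 rad, level within 0.05 rad; the post stands upright in the fork within 0.16 rad and everything is at rest (x of carrier in the frame of station between -0.018 and 0.018 m and y of carrier in the frame of station between -0.015 and 0.015 m and z of carrier in the frame of station between 0.003 and 0.01 m and angle between the x axis of carrier and the x axis of station, either way round below 0.12 rad and angle between carrier's own z axis and vertical below 0.05 rad and angle between stack's own z axis and vertical below 0.16 rad and linear speed of carrier below 0.02 m/s and velocity of joint post between -0.1 and 0.1 rad/s); the robot touches nothing.
It fails at once if the post lies against its stop while the carrier is more than 70 mm above the mat (height (world z) of carrier above 0.07 m and (value of joint post above 0.33 rad or value of joint post below -0.33 rad)).
It fails at once if the post is touched by the robot (contact force between post and the arm above 1 N or contact force between post and the fingers above 1 N).
It fails at once if the carrier or its post is slammed on the station (over 45 N) (contact force between carrier and station above 45 N).
It fails at once if the carrier is tipped by more than 0.6 rad (angle between carrier's own z axis and vertical above 0.6 rad).
It fails at once if a bystander is moved by more than 30 mm (distance of any of barrel_a, barrel_b, barrel_c, cleaner, jar, brush, gauge from where it was at the start of the episode above 0.03 m).
It also fails if it takes over 72 s, if anything falls off the work surface, if the arm or the gripper's body presses on something with over 40 N, if the wrist force passes 120 N, or if a joint passes its speed limit or range.

## Working session

There is one attempt and no reset: what is moved stays moved. The work goes in short steps, Python scripts to look and compute and a tool call to move; the robot and the scene stay as the last step left them, time stands still between calls to the robot, and variables do not carry over. Pictures are saved under pics/ and viewed, at most 10 in all, crops included, and the job is handed in when it is done.

Besides the shell and the picture viewer there is one more tool, called after "Emit:" as name(argument=value, ...), one argument or row to a line, values as JSON. arm_command: Moves the arm, as the interface text tells. Its arguments: {"type":"object","properties":{"moves":{"type":"array"},"fingers":{"type":"number"},"squeeze":{"type":"number"}},"required":["moves"]}

```bash
ls; mkdir -p pics; python3 - <<'E'
from cell import arm
import cv2,numpy as np
s=arm.get_state(); print(s['t'],s['position'],s['orientation'])
for c in ['scene','top']:
    d=arm.camera(c); cv2.imwrite(f'pics/{c}0.png',d['frame']); print(c,d['K'].tolist() if hasattr(d['K'],'tolist') else d['K'],d['xyz'],d['orientation'])
    for n in ['carrier','grip','hinge','stack','tail','station','fork','lamp','view']:
        for f in (arm.place_of,):
            print(n,[(r['pixel'],round(r['score'],2)) for r in f(c,n)[:2]])
E
```

```text
pics
0.0 [232.09879222 525.68333189 291.42333814] [ 2.06413296e-01  9.78464508e-01 -8.46765947e-04 -2.02165486e-04]
scene [[352.86902852321356, 0.0, 255.31998323139538], [0.0, 352.86902852321356, 197.1198404237751], [0.0, 0.0, 1.0]] [1045.50753866  585.66094517 1200.73951587] [0.1104843  0.29269163 0.88606646 0.34206879]
carrier [([177.7, 225.9], 0.88), ([156.8, 184.4], 0.55)]
grip [([159.7, 223.7], 0.69)]
hinge [([185.8, 198.2], 0.75)]
stack [([157.6, 186.4], 0.94)]
tail [([202.5, 210.7], 0.79)]
station [([237.6, 305.1], 0.77)]
fork [([262.2, 281.3], 0.86)]
lamp [([268.9, 396.6], 0.61), ([216.9, 186.5], 0.5)]
view [([204.9, 291.1], 0.84)]
top [[377.8868499746755, 0.0, 259.488148516451], [0.0, 377.8868499746755, 190.12966124329606], [0.0, 0.0, 1.0]] [ 278.04471342   45.089178   1755.8615735 ] [ 0.06996925 -0.06813593 -0.69867336  0.70874349]
carrier [([187.7, 303.8], 0.74), ([222.0, 317.2], 0.65)]
grip [([213.7, 320.6], 0.64)]
hinge [([184.7, 312.4], 0.86)]
stack [([170.8, 326.7], 0.83), ([224.3, 223.2], 0.49)]
tail [([188.0, 301.4], 0.57)]
station []
fork [([189.9, 219.2], 0.9)]
lamp [([190.0, 126.0], 0.94), ([167.7, 308.1], 0.69)]
view [([174.8, 209.5], 0.72)]
```

```bash
cat > h.py <<'E'
import numpy as np
from scipy.spatial.transform import Rotation as R
def ray(d,p):
    K=np.array(d['K']); v=np.array([(p[1]-K[0,2])/K[0,0],-(p[0]-K[1,2])/K[1,1],-1.])
    return np.array(d['xyz']),R.from_quat(d['orientation']).apply(v)
def atz(d,p,z):
    o,v=ray(d,p); return o+v*(z-o[2])/v[2]
def tri(rs):
    A=0;b=0
    for o,v in rs:
        v=v/np.linalg.norm(v);P=np.eye(3)-np.outer(v,v);A=A+P;b=b+P@o
    x=np.linalg.solve(A,b); return x,[float(np.linalg.norm(np.cross(x-o,v/np.linalg.norm(v)))) for o,v in rs]
def cloud(d):
    K=np.array(d['K']);z=d['range_z'];r,c=np.mgrid[:z.shape[0],:z.shape[1]]
    P=np.dstack([(c-K[0,2])/K[0,0]*z,-(r-K[1,2])/K[1,1]*z,-z])
    return R.from_quat(d['orientation']).apply(P.reshape(-1,3)).reshape(P.shape)+d['xyz']
E
python3 - <<'E'
from cell import arm
import cv2,numpy as np
from h import *
D={c:arm.camera(c) for c in ['scene','top']}
for n in ['carrier','grip','hinge','stack','tail','station','fork','lamp','view']:
    o=[]
    for c in D:
        r=arm.place_of(c,n)
        if r: o.append(ray(D[c],r[0]['pixel']))
    if len(o)>1: x,e=tri(o); print(n,x.round(),np.round(e,1))
im=[cv2.resize(D[c]['frame'],None,fx=1.56,fy=1.56) for c in D]
for c,i in zip(D,im): cv2.imwrite(f'pics/{c}1.png',i)
np.savez('d0.npz',**{c:cloud(D[c]) for c in D},**{c+'f':D[c]['frame'] for c in D})
E
```

```text
carrier [ 487. -221.    8.] [2.6 2.6]
grip [ 495. -213.  155.] [0.9 0.9]
hinge [ 639. -179.  157.] [0.4 0.4]
stack [ 647. -226.  276.] [5.1 5.1]
tail [ 624. -158.   38.] [2.4 2.4]
station [464. 207.  21.] [5.4 5.4]
fork [612. 227.  37.] [1.3 1.3]
lamp [531. 535. 374.] [5.9 5.9]
view [602. 229. 380.] [3.6 3.6]
```

View pics/scene1.png

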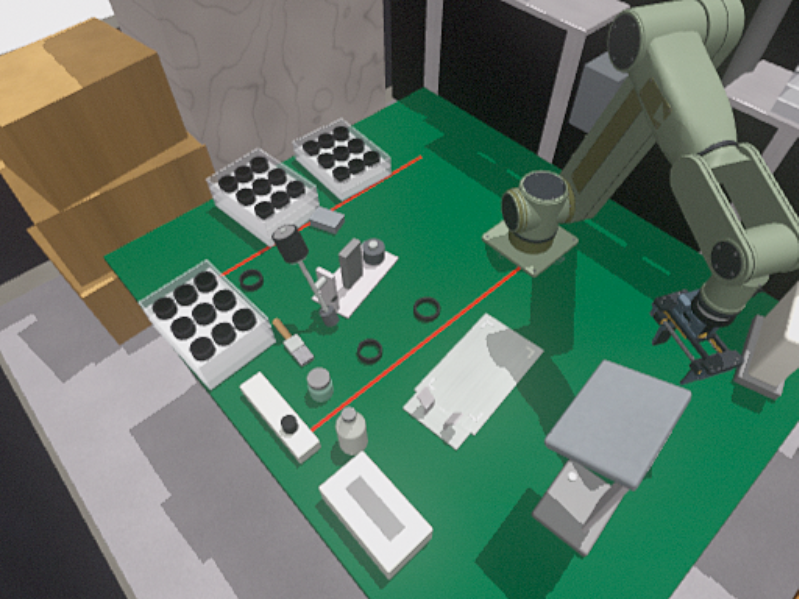

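View pics/top1.png

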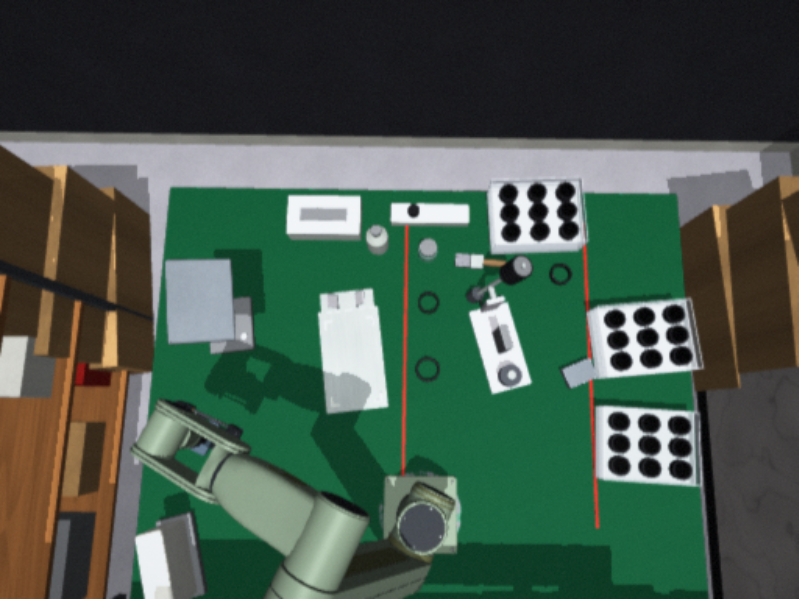

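The scene view shows the carrier (350,270) with its post leaning to −y, and the station plate at (475,380) with the lamp at (620,420). The top view confirms this: handle at (500,335), station plate at (352,350). Next I fit both poses from the depth images.

```bash
python3 - <<'E'
import numpy as np,cv2
d=np.load('d0.npz')
def rect(p):
    (c,s,a)=cv2.minAreaRect(p[:,:2].astype(np.float32)); return np.round(c,1),np.round(s,1),round(a,2),len(p)
for c in ['scene','top']:
    P=d[c].reshape(-1,3);F=d[c+'f'].reshape(-1,3).astype(int)
    X,Y,Z=P.T
    mat=(abs(X-500)<300)&(abs(Y)<60)&(F[:,1]>F[:,2]+40); print(c,'mat z',np.median(Z[mat]),Z[mat].std())
    h=(abs(X-490)<60)&(abs(Y+215)<60)&(Z>138)&(Z<155); print('handle top',rect(P[h]),np.median(Z[h]))
    b=(abs(X-385)<70)&(abs(Y+245)<70)&(Z>47)&(Z<60); print('ballast',rect(P[b]),P[b].mean(0),np.median(Z[b]))
    grey=(F.max(1)-F.min(1)<25)&(F.min(1)>60)
    p=(X>250)&(X<720)&(Y>80)&(Y<340)&grey&(Z<14)&(Z>0); print('station',rect(P[p]),np.median(Z[p]))
    s=(abs(X-645)<60)&(abs(Y+225)<70)&(Z>230); print('stack',P[s].mean(0) if s.any() else None, P[s][:,2].max() if s.any() else 0)
    w=(X>550)&(X<680)&(Y>130)&(Y<320)&(Z>30)&(Z<90);print('fork',rect(P[w]),P[w].mean(0))
    k=(abs(X-595)<40)&(abs(Y+190)<50)&(Z>135)&(Z<155);print('cheek',rect(P[k]) if k.any() else 0,P[k].mean(0))
    # plate mask image
    m=(p.reshape(384,512)*255).astype(np.uint8); m=cv2.morphologyEx(m,cv2.MORPH_OPEN,np.ones((3,3)))
    n,l,st,ce=cv2.connectedComponentsWithStats(m); i=1+st[1:,4].argmax(); q=d[c][l==i]; print('station cc',rect(q))
E
```

```text
scene mat z 0.3759628594013975 3.4778266458299614
handle top (array([ 492.5, -225.6]), array([70. , 26.3]), 17.03, 83) 144.74813790282792
ballast (array([ 398.9, -243. ]), array([95.2, 62. ]), 50.25, 115) [ 393.84827886 -249.4322936    53.21818821] 53.177781258259074
station (array([460.2, 208.2]), array([362.6, 184.2]), 6.96, 3591) 6.346074640297957
stack [ 653.81155096 -221.36123522  280.32958325] 309.8736786322553
fork (array([605.1, 228.7]), array([ 34.8, 108.6]), 6.37, 168) [606.83130099 221.79595541  57.1517245 ]
cheek (array([ 610.6, -192.9]), array([51.4, 51.1]), 12.53, 79) [ 599.95396267 -193.61780339  143.47094012]
station cc (array([459.9, 208.1]), array([362.5, 184. ]), 7.15, 3552)
top mat z -0.37069433114993444 475.73348216416065
handle top (array([ 489.4, -226.6]), array([68.3, 23.4]), 15.14, 86) 144.22853488579983
ballast (array([ 400.6, -241.4]), array([91.7, 61.9]), 49.64, 130) [ 390.44630919 -252.87658471   52.8910462 ] 52.562353284717005
station (array([462.9, 210. ]), array([354.8, 178.6]), 7.34, 2419) 5.774347957659529
stack [ 642.67522169 -231.10133454  285.7121003 ] 312.28204173316544
fork (array([602.7, 228.1]), array([ 33. , 110.2]), 6.62, 100) [602.07208949 231.31424259  55.9597929 ]
cheek (array([ 607.6, -193.1]), array([49.9, 48.4]), 17.1, 57) [ 598.59636328 -195.89508556  143.12069343]
station cc (array([442.8, 207.5]), array([312.3, 178.5]), 7.41, 1791)
```

Fits from two views agree:
- **Carrier:** grip about (491,−226), yaw about 0.27; handle top is at z 145, as it should be.
- **Station:** origin about (454.5,208.5), yaw about 0.123; fork and plate agree.

I'll plan the move to a point above the handle.

```bash
cat > plan.py <<'E'
import json,os,numpy as np
from scipy.spatial.transform import Rotation as R
F='cmd.json'
def load():
    if os.path.exists(F):
        j=json.load(open(F)); return np.array(j['p']),R.from_quat(j['q'])
    return np.array([232.256,526.015,292.276]),R.from_quat(np.array([.206413,.978465,0,0])/np.linalg.norm([.206413,.978465]))
def tool(yaw,roll=0.):   # tool x along carrier x, z down; roll about carrier +x
    return R.from_euler('z',yaw)*R.from_euler('x',roll)*R.from_euler('x',np.pi)
def rows(targets,nd=4,save=True):
    """targets: list of (TCP mm, R); prints rows, stores the pose they lead to"""
    p,q=load(); out=[]
    for t,Q in targets:
        d=np.round(q.inv().apply(np.asarray(t)-p)/1000,nd); a=np.round((q.inv()*Q).as_rotvec(),nd)
        out.append({k:float(v) for k,v in zip(['dx','dy','dz','ax','ay','az'],[*d,*a]) if v!=0})
        p=p+q.apply(d*1000); q=q*R.from_rotvec(a)
    if save: json.dump({'p':p.tolist(),'q':q.as_quat().tolist()},open(F,'w'))
    for i in range(0,len(out),5): print(json.dumps(out[i:i+5]))
E
python3 - <<'E'
from plan import *
p0,q0=load(); n=25
g=np.array([491,-226,330.]); Q1=tool(.27)
yaw0=np.arctan2(*q0.apply([1,0,0])[[1,0]]); T=[]
for i in range(1,n+1):
    s=i/n
    T.append((p0+(g-p0)*[s,s,min(1,2*s)], tool(yaw0+(.27-yaw0)*s)))
rows(T)
E
```

```text
[{"dx": -0.0216, "dy": -0.0233, "dz": -0.003, "az": 0.0982}, {"dx": -0.0238, "dy": -0.0211, "dz": -0.003, "az": 0.0983}, {"dx": -0.0258, "dy": -0.0187, "dz": -0.0031, "az": 0.0982}, {"dx": -0.0275, "dy": -0.0161, "dz": -0.003, "az": 0.0982}, {"dx": -0.0289, "dy": -0.0132, "dz": -0.003, "az": 0.0983}]
[{"dx": -0.03, "dy": -0.0104, "dz": -0.003, "az": 0.0982}, {"dx": -0.031, "dy": -0.0074, "dz": -0.003, "az": 0.0982}, {"dx": -0.0315, "dy": -0.0043, "dz": -0.003, "az": 0.0982}, {"dx": -0.0318, "dy": -0.0012, "dz": -0.0031, "az": 0.0983}, {"dx": -0.0317, "dy": 0.0019, "dz": -0.003, "az": 0.0982}]
[{"dx": -0.0315, "dy": 0.005, "dz": -0.003, "az": 0.0982}, {"dx": -0.0307, "dy": 0.0081, "dz": -0.003, "az": 0.0983}, {"dx": -0.0298, "dy": 0.0111, "dz": -0.0015, "az": 0.0982}, {"dx": -0.0286, "dy": 0.0139, "az": 0.0982}, {"dx": -0.0271, "dy": 0.0167, "az": 0.0983}]
[{"dx": -0.0254, "dy": 0.0192, "az": 0.0982}, {"dx": -0.0233, "dy": 0.0217, "az": 0.0982}, {"dx": -0.0211, "dy": 0.0238, "az": 0.0983}, {"dx": -0.0186, "dy": 0.0258, "az": 0.0982}, {"dx": -0.016, "dy": 0.0274, "az": 0.0982}]
[{"dx": -0.0133, "dy": 0.029, "az": 0.0983}, {"dx": -0.0103, "dy": 0.03, "az": 0.0982}, {"dx": -0.0074, "dy": 0.031, "az": 0.0982}, {"dx": -0.0043, "dy": 0.0315, "az": 0.0982}, {"dx": -0.0012, "dy": 0.0318, "az": 0.0983}]
```

Emit:
arm_command(
  moves=[
    {"dx": -0.0216,"dy": -0.0233,"dz": -0.003,"az": 0.0982},
    {"dx": -0.0238,"dy": -0.0211,"dz": -0.003,"az": 0.0983},
    {"dx": -0.0258,"dy": -0.0187,"dz": -0.0031,"az": 0.0982},
    {"dx": -0.0275,"dy": -0.0161,"dz": -0.003,"az": 0.0982},
    {"dx": -0.0289,"dy": -0.0132,"dz": -0.003,"az": 0.0983},
  ],
  fingers=1,
)

```text
schema error: expected keys dx, dy, dz, ax, ay, az
```

Emit:
arm_command(
  moves=[
    {"dx": -0.03,"dy": -0.0104,"dz": -0.003,"az": 0.0982},
    {"dx": -0.031,"dy": -0.0074,"dz": -0.003,"az": 0.0982},
    {"dx": -0.0315,"dy": -0.0043,"dz": -0.003,"az": 0.0982},
    {"dx": -0.0318,"dy": -0.0012,"dz": -0.0031,"az": 0.0983},
    {"dx": -0.0317,"dy": 0.0019,"dz": -0.003,"az": 0.0982},
  ],
)

```text
schema error: expected keys dx, dy, dz, ax, ay, az
```

```bash
python3 -c "
from cell import arm; s=arm.get_state(); print(s['t'],s['position'],s['orientation'],s['q'])"
```

```text
2.0 [232.25654155 526.01719008 292.26439262] [2.06383588e-01 9.78471161e-01 3.40883090e-05 2.27975795e-05] [ 1.13501373e+00  3.19617006e-01  1.56450456e+00 -3.04980668e-05
  1.25739437e+00 -2.00181455e-02]
```

Emit:
arm_command(
  moves=[
    {"dx": -0.0216,"dy": -0.0233,"dz": -0.003,"ax": 0,"ay": 0,"az": 0.0982},
    {"dx": -0.0238,"dy": -0.0211,"dz": -0.003,"ax": 0,"ay": 0,"az": 0.0983},
    {"dx": -0.0258,"dy": -0.0187,"dz": -0.0031,"ax": 0,"ay": 0,"az": 0.0982},
    {"dx": -0.0275,"dy": -0.0161,"dz": -0.003,"ax": 0,"ay": 0,"az": 0.0982},
    {"dx": -0.0289,"dy": -0.0132,"dz": -0.003,"ax": 0,"ay": 0,"az": 0.0983},
  ],
  fingers=1,
)

```text
t: 2.42
position: [284.2, 374.2, 307.5]
orientation: [0.44, 0.898, 0.0, 0.0]
ft_force: [0.0, -0.3, -0.5]
grip_width: 91.3
grasp_force: 0.0
```

```bash
python3 -c "
from cell import arm; s=arm.get_state(); print(s['t'],s['position'],s['orientation'],s['q'])"
```

```text
2.4167 [284.23072748 374.23111198 307.52370268] [4.40018605e-01 8.97988644e-01 1.17168670e-04 9.42623214e-05] [ 8.96838113e-01  1.42944217e-01  1.76358516e+00 -1.41184429e-04
  1.23479367e+00  2.37327114e-01]
```

Emit:
arm_command(
  moves=[
    {"dx": -0.03,"dy": -0.0104,"dz": -0.003,"ax": 0,"ay": 0,"az": 0.0982},
    {"dx": -0.031,"dy": -0.0074,"dz": -0.003,"ax": 0,"ay": 0,"az": 0.0982},
    {"dx": -0.0315,"dy": -0.0043,"dz": -0.003,"ax": 0,"ay": 0,"az": 0.0982},
    {"dx": -0.0318,"dy": -0.0012,"dz": -0.0031,"ax": 0,"ay": 0,"az": 0.0983},
    {"dx": -0.0317,"dy": 0.0019,"dz": -0.003,"ax": 0,"ay": 0,"az": 0.0982},
  ],
)

```text
t: 2.83
position: [335.9, 223.8, 322.8]
orientation: [0.645, 0.764, 0.0, 0.0]
ft_force: [0.6, 0.6, -0.1]
grip_width: 91.4
grasp_force: 0.0
```

Emit:
arm_command(
  moves=[
    {"dx": -0.0315,"dy": 0.005,"dz": -0.003,"ax": 0,"ay": 0,"az": 0.0982},
    {"dx": -0.0307,"dy": 0.0081,"dz": -0.003,"ax": 0,"ay": 0,"az": 0.0983},
    {"dx": -0.0298,"dy": 0.0111,"dz": -0.0015,"ax": 0,"ay": 0,"az": 0.0982},
    {"dx": -0.0286,"dy": 0.0139,"dz": 0,"ax": 0,"ay": 0,"az": 0.0982},
    {"dx": -0.0271,"dy": 0.0167,"dz": 0,"ax": 0,"ay": 0,"az": 0.0983},
  ],
)

```text
t: 3.25
position: [387.7, 73.3, 330.3]
orientation: [0.812, 0.584, 0.001, 0.0]
ft_force: [0.4, -0.2, 0.2]
grip_width: 91.3
grasp_force: 0.0
```

```bash
sed -i 's/ if v!=0})/})/' plan.py; python3 -c "
from cell import arm; s=arm.get_state(); print(s['t'],s['position'],s['orientation'],s['q'])"
```

```text
3.25 [387.70338127  73.30758038 330.34399465] [8.11699694e-01 5.84074692e-01 5.68185388e-04 1.96744354e-04] [1.57621973e-01 3.51965242e-03 1.85982820e+00 1.66322466e-04
 1.27705282e+00 4.80890726e-01]
```

Emit:
arm_command(
  moves=[
    {"dx": -0.0254,"dy": 0.0192,"dz": 0,"ax": 0,"ay": 0,"az": 0.0982},
    {"dx": -0.0233,"dy": 0.0217,"dz": 0,"ax": 0,"ay": 0,"az": 0.0982},
    {"dx": -0.0211,"dy": 0.0238,"dz": 0,"ax": 0,"ay": 0,"az": 0.0983},
    {"dx": -0.0186,"dy": 0.0258,"dz": 0,"ax": 0,"ay": 0,"az": 0.0982},
    {"dx": -0.016,"dy": 0.0274,"dz": 0,"ax": 0,"ay": 0,"az": 0.0982},
  ],
)

```text
t: 3.67
position: [439.4, -77.2, 330.1]
orientation: [0.929, 0.369, 0.0, 0.0]
ft_force: [0.7, 0.7, 0.2]
grip_width: 91.0
grasp_force: 0.0
```

Emit:
arm_command(
  moves=[
    {"dx": -0.0133,"dy": 0.029,"dz": 0,"ax": 0,"ay": 0,"az": 0.0983},
    {"dx": -0.0103,"dy": 0.03,"dz": 0,"ax": 0,"ay": 0,"az": 0.0982},
    {"dx": -0.0074,"dy": 0.031,"dz": 0,"ax": 0,"ay": 0,"az": 0.0982},
    {"dx": -0.0043,"dy": 0.0315,"dz": 0,"ax": 0,"ay": 0,"az": 0.0982},
    {"dx": -0.0012,"dy": 0.0318,"dz": 0,"ax": 0,"ay": 0,"az": 0.0983},
  ],
)

```text
t: 4.08
position: [491.2, -227.7, 330.0]
orientation: [0.991, 0.132, 0.0, -0.0]
ft_force: [0.9, -0.2, 0.0]
grip_width: 91.2
grasp_force: 0.0
```

Emit:
arm_command(
  moves=[
    {"dx": 0,"dy": 0,"dz": 0,"ax": 0,"ay": 0,"az": 0},
    {"dx": 0,"dy": 0,"dz": 0,"ax": 0,"ay": 0,"az": 0},
  ],
)

```text
t: 4.25
position: [491.1, -227.2, 329.3]
orientation: [0.991, 0.134, -0.0, -0.0]
ft_force: [0.3, 0.6, -0.2]
grip_width: 91.2
grasp_force: 0.0
```

```bash
python3 - <<'E'
from cell import arm
import cv2
from h import *
s=arm.get_state(); print(s['t'],s['position'],s['orientation'])
D={c:arm.camera(c) for c in ['wrist','scene','top']}
cv2.imwrite('pics/wrist1.png',D['wrist']['frame']); print(D['wrist']['xyz'],D['wrist']['orientation'],D['wrist']['K'][0][0])
np.savez('d1.npz',**{c:cloud(D[c]) for c in D},**{c+'f':D[c]['frame'] for c in D})
for c in D:
    P=cloud(D[c]).reshape(-1,3);X,Y,Z=P.T
    h=(abs(X-490)<60)&(abs(Y+215)<60)&(Z>138)&(Z<152)
    if h.sum()>20: print(c,'handle top',cv2.minAreaRect(P[h][:,:2].astype(np.float32)),P[h].mean(0))
E
```

```text
4.25 [ 491.09431499 -227.16169149  329.32678776] [ 9.91006057e-01  1.33815654e-01 -3.74960408e-04 -4.75184821e-04]
[ 562.22648289 -208.69497171  423.03873444] [-0.10532748  0.08040678 -0.60068991  0.78842407] 336.38129723970576
wrist handle top ((489.4220886230469, -229.31549072265625), (70.59876251220703, 23.939064025878906), 15.885276794433594) [ 491.38080518 -228.99031281  145.84765269]
scene handle top ((489.9756774902344, -223.2391357421875), (69.60302734375, 26.12953758239746), 19.111066818237305) [ 491.16988754 -223.46462502  143.93545521]
```

View pics/wrist1.png

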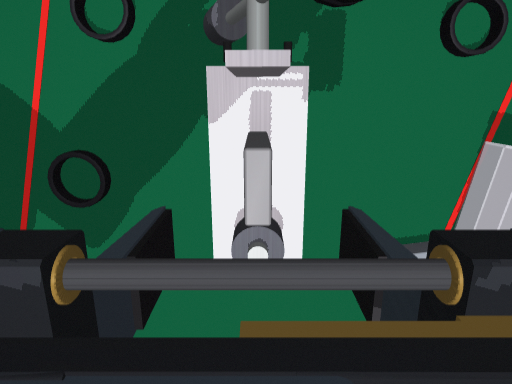

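The wrist view shows the handle at (258,178), centred between the fingers (170 and 345) and aligned with them. The tail is at (232,20), so it will leave this view once the gripper is down. I lower onto the handle and grip.

```bash
python3 - <<'E'
from plan import *
p,q=load(); e=np.array([490.5,-228,190.])
rows([(p+(e-p)*s,tool(.275)) for s in (.22,.45,.68,.9,1)])
E
```

```text
[{"dx": -0.0002, "dy": 0.0004, "dz": 0.0308, "ax": -0.0, "ay": 0.0, "az": -0.005}, {"dx": -0.0002, "dy": 0.0004, "dz": 0.0322, "ax": -0.0, "ay": 0.0, "az": -0.0}, {"dx": -0.0003, "dy": 0.0004, "dz": 0.0322, "ax": -0.0, "ay": 0.0, "az": -0.0}, {"dx": -0.0002, "dy": 0.0004, "dz": 0.0308, "ax": -0.0, "ay": 0.0, "az": -0.0}, {"dx": -0.0001, "dy": 0.0002, "dz": 0.014, "ax": -0.0, "ay": 0.0, "az": -0.0}]
```

```bash
cat > post.py <<'E'
import numpy as np
from scipy.optimize import least_squares
from h import cloud
def phi(P,F,hinge,yaw,guess,rng=.12):
    """lean about carrier x (abs, +: top to -y) from a point cloud; axis through hinge; returns phi, x-offset, n, rms"""
    ex=np.array([np.cos(yaw),np.sin(yaw),0]); ey=np.array([-np.sin(yaw),np.cos(yaw),0])
    Q=P.reshape(-1,3)-hinge; C=F.reshape(-1,3).max(1)
    Q=np.c_[Q@ex,Q@ey,Q[:,2]]
    ok=(abs(Q[:,0])<60)&(np.hypot(Q[:,1],Q[:,2])<190)&(Q[:,2]>70)&(abs(Q[:,1])<110)&(C<110)
    Q=Q[ok]
    def parts(a): 
        u=np.array([0,-np.sin(a),np.cos(a)]); return Q@u
    f=guess
    for _ in range(4):
        ax=parts(f); m=(ax>114)&(ax<174); q=Q[m]
        def res(v):
            u=np.array([0,-np.sin(v[0]),np.cos(v[0])]); w=np.array([0,np.cos(v[0]),np.sin(v[0])])
            return np.hypot(q[:,0]-v[1],q@w)-31
        if m.sum()<12: return None
        r=least_squares(res,[f,0],loss='soft_l1',f_scale=3); f=r.x[0]
    return f,r.x[1],int(m.sum()),float(np.std(r.fun))
E
python3 - <<'E'
from post import *
for fn in ['d0.npz','d1.npz']:
    d=np.load(fn)
    for yaw in (.265,.275):
        g=np.array([490.5,-227.5,0]); hinge=g+[150*np.cos(yaw),150*np.sin(yaw),130]
        for c in ['scene','top']: print(fn,yaw,c,phi(d[c],d[c+'f'],hinge,yaw,.3))
E
```

```text
d0.npz 0.265 scene (np.float64(0.3423886618318048), np.float64(-0.7004998801303524), 249, 2.0163222211997507)
d0.npz 0.265 top (np.float64(0.34652472966413655), np.float64(-0.10561794291258406), 131, 1.9293687539364968)
d0.npz 0.275 scene (np.float64(0.35194045683463526), np.float64(-1.2376266606139208), 250, 2.0110831818941546)
d0.npz 0.275 top (np.float64(0.3565034835177012), np.float64(-0.6086265851970571), 130, 1.9103505302547077)
d1.npz 0.265 scene (np.float64(0.34212250498802876), np.float64(-0.7249608601158143), 249, 1.9377980339918064)
d1.npz 0.265 top (np.float64(0.3461700659598731), np.float64(0.10468454654243728), 125, 1.6857156792099717)
d1.npz 0.275 scene (np.float64(0.3517283812544177), np.float64(-1.216592963448064), 249, 1.9385390499774802)
d1.npz 0.275 top (np.float64(0.35587766758825784), np.float64(-0.389796488335624), 124, 1.686339693126276)
```

The estimator reads 0.346 to 0.356 where 0.35 is expected, and it repeats to about 0.0005.

Emit:
arm_command(
  moves=[
    {"dx": -0.0002,"dy": 0.0004,"dz": 0.0308,"ax": 0,"ay": 0,"az": -0.005},
    {"dx": -0.0002,"dy": 0.0004,"dz": 0.0322,"ax": 0,"ay": 0,"az": 0},
    {"dx": -0.0003,"dy": 0.0004,"dz": 0.0322,"ax": 0,"ay": 0,"az": 0},
    {"dx": -0.0002,"dy": 0.0004,"dz": 0.0308,"ax": 0,"ay": 0,"az": 0},
    {"dx": -0.0001,"dy": 0.0002,"dz": 0.014,"ax": 0,"ay": 0,"az": 0},
  ],
)

```text
t: 4.82
position: [488.4, -225.8, 186.7]
orientation: [0.99, 0.138, -0.002, -0.002]
ft_force: [-0.1, 0.3, 0.0]
grip_width: 91.1
grasp_force: 0.0
```

Emit:
arm_command(
  moves=[
    {"dx": 0,"dy": 0,"dz": 0,"ax": 0,"ay": 0,"az": 0},
    {"dx": 0,"dy": 0,"dz": 0,"ax": 0,"ay": 0,"az": 0},
    {"dx": 0,"dy": 0,"dz": 0,"ax": 0,"ay": 0,"az": 0},
    {"dx": 0,"dy": 0,"dz": 0,"ax": 0,"ay": 0,"az": 0},
    {"dx": 0,"dy": 0,"dz": 0,"ax": 0,"ay": 0,"az": 0},
  ],
  fingers=0,
  squeeze=50,
)

```text
t: 5.23
position: [491.2, -228.1, 191.5]
orientation: [0.991, 0.137, 0.001, 0.001]
ft_force: [0.2, 0.4, -1.2]
grip_width: 60.4
grasp_force: 0.0
```

Emit:
arm_command(
  moves=[
    {"dx": 0,"dy": 0,"dz": 0,"ax": 0,"ay": 0,"az": 0},
    {"dx": 0,"dy": 0,"dz": 0,"ax": 0,"ay": 0,"az": 0},
    {"dx": 0,"dy": 0,"dz": 0,"ax": 0,"ay": 0,"az": 0},
    {"dx": 0,"dy": 0,"dz": 0,"ax": 0,"ay": 0,"az": 0},
    {"dx": 0,"dy": 0,"dz": 0,"ax": 0,"ay": 0,"az": 0},
  ],
)

```text
t: 5.65
position: [490.5, -228.0, 190.0]
orientation: [0.991, 0.137, 0.0, -0.0]
ft_force: [-0.3, -0.3, 0.6]
grip_width: 27.6
grasp_force: 0.0
```

```bash
python3 - <<'E'
from cell import arm
import cv2
from post import *
s=arm.get_state(); print(s['t'],s['position'],s['orientation'],s['q'])
D={c:arm.camera(c) for c in ['wrist','scene','top']}
np.savez('d2.npz',**{c:cloud(D[c]) for c in D},**{c+'f':D[c]['frame'] for c in D})
g=np.array(s['position'])-[0,0,190]; yaw=.275
hinge=g+[150*np.cos(yaw),150*np.sin(yaw),130]
for c in ['scene','top']: print(c,phi(cloud(D[c]),D[c]['frame'],hinge,yaw,.3))
for c in D:
    P=cloud(D[c]).reshape(-1,3);X,Y,Z=P.T
    k=(abs(X-595)<40)&(abs(Y+190)<50)&(Z>140)&(Z<155);print(c,'cheek',cv2.minAreaRect(P[k][:,:2].astype(np.float32)) if k.sum()>5 else 0)
E
```

```text
5.65 [ 490.48857891 -228.04843899  189.96574376] [ 9.90567842e-01  1.37023160e-01  4.69054805e-05 -3.00891420e-05] [-4.56520212e-01  3.53292929e-01  1.79338115e+00  1.22063298e-04
  9.94874513e-01  8.39298439e-01]
scene (np.float64(0.3476240218348216), np.float64(-1.2347008037013034), 249, 1.789935013127175)
top (np.float64(0.34760689609368767), np.float64(-0.20750738065770205), 131, 1.5335935032383203)
wrist cheek ((588.8538818359375, -201.85272216796875), (11.038483619689941, 50.2605094909668), 15.53574275970459)
scene cheek ((609.1616821289062, -192.5858917236328), (52.03586959838867, 48.39167785644531), 15.009635925292969)
top cheek ((608.3094482421875, -193.6700897216797), (51.27035903930664, 49.72815704345703), 15.692692756652832)
```

Emit:
arm_command(
  moves=[
    {"dx": 0,"dy": 0,"dz": 0,"ax": 0,"ay": 0,"az": 0},
    {"dx": 0,"dy": 0,"dz": 0,"ax": 0,"ay": 0,"az": 0},
    {"dx": 0,"dy": 0,"dz": 0,"ax": 0,"ay": 0,"az": 0},
    {"dx": 0,"dy": 0,"dz": 0,"ax": 0,"ay": 0,"az": 0},
  ],
)

```text
t: 6.13
position: [490.4, -228.0, 189.9]
orientation: [0.991, 0.137, -0.0, -0.0]
ft_force: [0.2, 0.1, 0.0]
grip_width: 23.9
grasp_force: 50.0
```

Emit:
arm_command(
  moves=[
    {"dx": 0,"dy": 0,"dz": -0.004,"ax": 0,"ay": 0,"az": 0},
    {"dx": 0,"dy": 0,"dz": -0.009,"ax": 0,"ay": 0,"az": 0},
    {"dx": 0,"dy": 0,"dz": -0.012,"ax": 0,"ay": 0,"az": 0},
    {"dx": 0,"dy": 0,"dz": -0.01,"ax": 0,"ay": 0,"az": 0},
    {"dx": 0,"dy": 0,"dz": -0.005,"ax": 0,"ay": 0,"az": 0},
  ],
)

```text
t: 6.55
position: [490.8, -228.1, 231.1]
orientation: [0.991, 0.137, 0.001, 0.0]
ft_force: [-0.1, 0.4, -8.3]
grip_width: 23.6
grasp_force: 50.0
```

```bash
cat > ctl.py <<'E'
import json,os,sys,numpy as np
from scipy.optimize import least_squares
from scipy.spatial.transform import Rotation as R
from cell import arm
from post import phi,cloud
import plan
LOG='log.json'; DT=1/12; BIAS=-.002
L=json.load(open(LOG)) if os.path.exists(LOG) else {'r':[],'m':[]}   # r: [t_end,roll,hinge_y]; m: [t,phi]
def save(): json.dump(L,open(LOG,'w'))
def look(cams=('scene',)):
    for c in cams:
        s=arm.get_state(); q=R.from_quat(s['orientation']); x=q.apply([1,0,0]); yaw=np.arctan2(x[1],x[0])
        roll=(R.from_euler('z',yaw).inv()*q*R.from_euler('x',np.pi).inv()).as_euler('xyz')[0]
        hinge=np.array(s['position'])+q.apply([150,0,60])
        d=arm.camera(c); f=phi(cloud(d),d['frame'],hinge,yaw,L['m'][-1][1] if L['m'] else .34)
        p=np.array(s['position'])+q.apply([0,0,60])
        print(c,'t %.3f grip %s yaw %.3f roll %.4f pitch %.4f'%(s['t'],p.round(1),yaw,roll,x[2]),'phi',None if f is None else '%.4f dx %.1f n %d rms %.1f'%f,'grip',round(float(s['grasp_force']),0))
        if f: L['m'].append([s['t'],f[0]-BIAS])
    return arm.get_state()['t']
def acc(f,w,r,rd,a,s): return 9.81*f-5.833/s*(f-r)-.222/s*(w-rd)+a
def sim(x,t0,t1,rt,s,dt=1/120):
    """integrate from t0 to t1; rt(t) -> r, r', a"""
    n=max(1,int(round((t1-t0)/dt))); h=(t1-t0)/n; f,w=x
    for i in range(n):
        r,rd,a=rt(t0+(i+.5)*h); k=acc(f+w*h/2,w,r,rd,a,s); f,w=f+w*h+k*h*h/2,w+k*h
    return np.array([f,w])
def traj(rows):
    T=np.array([q[0] for q in rows]);V=np.array([q[1] for q in rows]);Y=np.array([q[2] for q in rows])/1000
    vy=np.diff(Y)/np.diff(T); tm=(T[1:]+T[:-1])/2; ay=np.diff(vy)/np.maximum(np.diff(tm),1e-3); ta=T[1:-1]
    vr=np.diff(V)/np.diff(T)
    def f(t):
        i=np.clip(np.searchsorted(T,t)-1,0,len(vr)-1)
        return np.interp(t,T,V),(vr[i] if T[0]<=t<=T[-1] else 0.),(np.interp(t,ta,ay,left=0,right=0) if len(ta) else 0.)
    return f
def estimate(win=2.,t_free=0):
    M=[m for m in L['m'] if m[0]>=max(L['m'][-1][0]-win,t_free)]; rt=traj(L['r'])
    sp=L.get('s',1.)
    def pred(v):
        x=v[:2]; o=[x[0]]
        for a,b in zip(M,M[1:]): x=sim(x,a[0],b[0],rt,v[2]); o.append(x[0])
        return np.array(o),x
    def res(v): return np.r_[(pred(v)[0]+v[3]-[m[1] for m in M])/.002,(v[2]-1)/.07,v[3]/.006,(v[1])/.6]
    v=least_squares(res,[M[0][1],0,sp,0]).x; o,x=pred(v); L['s']=v[2]
    print('est phi %.4f w %.4f s %.3f bias %.4f resid %s'%(*x,v[2],v[3],(o+v[3]-[m[1] for m in M]).round(4)[-5:]))
    return x,v[2]
def mpc(x,tm,t,r0,rd0,path,yaw,s,n=30,nrow=5,wr=.3,wd=40.,smax=.07):
    """x at tm; rows start at t. path: list of n future grip positions(mm), yaw: same; first entry = current. Prints rows."""
    hy=[(p+150*np.array([np.cos(w),np.sin(w),0]))@np.array([-np.sin(w),np.cos(w),0]) for p,w in zip(path,yaw)]
    tt=t+DT*np.arange(n+1); old=[q for q in L['r'] if q[0]<t-1e-6]
    if not old or t-old[-1][0]>1e-3: old=old+[[t,r0,hy[0]]]
    def run(r):
        rt=traj(old[-6:]+[[a,b,c] for a,b,c in zip(tt[1:],r,hy[1:])])
        y=sim(x,tm,t,rt,s); o=[y]
        for i in range(n): y=sim(y,tt[i],tt[i+1],rt,s,DT/4); o.append(y)
        return np.array(o)
    def res(r):
        o=run(r); d=np.diff(np.r_[r0-rd0*DT,r0,r])
        return np.r_[o[1:,0]*1.5,.4*o[1:,1],wr*r,3*d[1:],8*np.diff(d),6*o[-1]]
    r=least_squares(res,np.full(n,r0),max_nfev=6).x; o=run(r)   # linear problem: converges at once
    print('phi plan',o[:nrow+4,0].round(3),'r',r[:nrow+2].round(3),'max',np.abs(o[:,0]).max().round(3))
    T=[]
    for i in range(nrow):
        Q=plan.tool(yaw[i+1],r[i]); T.append((path[i+1]-Q.apply([0,0,60]),Q))
        L['r'].append([tt[i+1],float(r[i]),float(hy[i+1])])
    plan.rows(T); save()
E
python3 - <<'E'
import plan; p,q=plan.load(); 
import json; json.dump({'p':(p+[0,0,40]).tolist(),'q':q.as_quat().tolist()},open(plan.F,'w'))
from ctl import *
look(('scene','top')); s=arm.get_state(); print(s['grip_width'],s['ft_force'],s['torque'])
import time; p,q=plan.load(); g=p+q.apply([0,0,60]); print(g)
T=[]; 
for i in range(1,11):
    r=-.17*(10*(i/10)**3-15*(i/10)**4+6*(i/10)**5) if 0 else -.017*i
    Q=plan.tool(.275,r); T.append((g-Q.apply([0,0,60]),Q))
plan.rows(T)
t=arm.get_state()['t']; hy=float((g+150*np.array([np.cos(.275),np.sin(.275),0]))@[-np.sin(.275),np.cos(.275),0])
L['r']=[[t,0.,hy]]+[[t+i*DT,-.017*i,hy] for i in range(1,11)]; L['m']=[]; save()
E
```

```text
scene t 6.550 grip [ 490.8 -228.2  171.1] yaw 0.275 roll -0.0008 pitch 0.0010 phi 0.3435 dx -0.9 n 268 rms 1.9 grip 50.0
top t 6.600 grip [ 491.2 -228.4  171.7] yaw 0.275 roll -0.0018 pitch 0.0021 phi 0.3465 dx -0.7 n 139 rms 1.6 grip 50.0
23.520766856261265 [ 0.56154633 -0.4477212  -9.1705101 ] [-0.07359717  0.24639721 -0.06561005]
[ 490.47781661 -228.01788167  169.976     ]
[{"dx": -0.0, "dy": -0.001, "dz": 0.0, "ax": -0.017, "ay": 0.0, "az": -0.0}, {"dx": -0.0, "dy": -0.001, "dz": 0.0, "ax": -0.017, "ay": 0.0, "az": -0.0}, {"dx": -0.0, "dy": -0.0011, "dz": 0.0, "ax": -0.017, "ay": 0.0, "az": -0.0}, {"dx": -0.0, "dy": -0.001, "dz": 0.0, "ax": -0.017, "ay": 0.0, "az": -0.0}, {"dx": -0.0, "dy": -0.001, "dz": 0.0, "ax": -0.017, "ay": 0.0, "az": -0.0}]
[{"dx": -0.0, "dy": -0.001, "dz": 0.0001, "ax": -0.017, "ay": 0.0, "az": -0.0}, {"dx": -0.0, "dy": -0.001, "dz": -0.0, "ax": -0.017, "ay": 0.0, "az": -0.0}, {"dx": -0.0, "dy": -0.0011, "dz": -0.0, "ax": -0.017, "ay": 0.0, "az": -0.0}, {"dx": -0.0, "dy": -0.001, "dz": -0.0, "ax": -0.017, "ay": 0.0, "az": -0.0}, {"dx": -0.0, "dy": -0.001, "dz": -0.0, "ax": -0.017, "ay": 0.0, "az": -0.0}]
```

Emit:
arm_command(
  moves=[
    {"dx": 0,"dy": -0.001,"dz": 0,"ax": -0.017,"ay": 0,"az": 0},
    {"dx": 0,"dy": -0.001,"dz": 0,"ax": -0.017,"ay": 0,"az": 0},
    {"dx": 0,"dy": -0.0011,"dz": 0,"ax": -0.017,"ay": 0,"az": 0},
    {"dx": 0,"dy": -0.001,"dz": 0,"ax": -0.017,"ay": 0,"az": 0},
    {"dx": 0,"dy": -0.001,"dz": 0,"ax": -0.017,"ay": 0,"az": 0},
  ],
)

```text
t: 7.07
position: [488.8, -222.6, 229.4]
orientation: [0.99, 0.137, 0.006, 0.042]
ft_force: [0.5, 0.7, -8.6]
grip_width: 24.0
grasp_force: 50.0
```

Emit:
arm_command(
  moves=[
    {"dx": 0,"dy": -0.001,"dz": 0.0001,"ax": -0.017,"ay": 0,"az": 0},
    {"dx": 0,"dy": -0.001,"dz": 0,"ax": -0.017,"ay": 0,"az": 0},
    {"dx": 0,"dy": -0.0011,"dz": 0,"ax": -0.017,"ay": 0,"az": 0},
    {"dx": 0,"dy": -0.001,"dz": 0,"ax": -0.017,"ay": 0,"az": 0},
    {"dx": 0,"dy": -0.001,"dz": 0,"ax": -0.017,"ay": 0,"az": 0},
  ],
)

```text
t: 7.48
position: [487.7, -218.0, 229.0]
orientation: [0.987, 0.137, 0.012, 0.085]
ft_force: [0.6, 0.1, -8.2]
grip_width: 23.9
grasp_force: 50.0
```

```bash
sed -i "s/BIAS=-.002/BIAS={'scene':-.005,'top':-.003}/; s/f\[0\]-BIAS/f[0]-BIAS[c]/" ctl.py
cat > step.py <<'E'
# one control cycle: python3 step.py 'path function' ; see goto.json
import sys; from ctl import *
def cycle(pathf,cams=('scene',),win=2.,t_free=0,nrow=5,n=30,**k):
    t=look(cams); tm=L['m'][-1][0]; x,s=estimate(win,t_free)
    # close the commanded trajectory over the camera pause
    last=L['r'][-1]; 
    if t-last[0]>1e-3: L['r'].append([t,last[1],last[2]])
    P,Y=pathf(t,n); mpc(x,tm,t,last[1],0.,P,Y,s,n=n,nrow=nrow,**k)
E
cat > hold.py <<'E'
from step import *
g=np.array([490.5,-228.,170.]); cams=sys.argv[1].split(','); tf=float(sys.argv[2])
cycle(lambda t,n:([g]*(n+1),[.275]*(n+1)),cams,t_free=tf,nrow=int(sys.argv[3]) if len(sys.argv)>3 else 5)
E
python3 hold.py scene,top,scene 7.45
```

```text
scene t 7.483 grip [ 490.4 -227.9  169.9] yaw 0.275 roll -0.1713 pitch 0.0001 phi 0.1732 dx -0.8 n 244 rms 1.7 grip 50.0
top t 7.533 grip [ 490.2 -227.4  169.8] yaw 0.275 roll -0.1714 pitch -0.0002 phi 0.1650 dx -0.2 n 101 rms 1.2 grip 50.0
scene t 7.583 grip [ 490.2 -227.4  169.8] yaw 0.276 roll -0.1701 pitch -0.0003 phi 0.1483 dx -0.9 n 236 rms 1.7 grip 50.0
est phi 0.1539 w -0.2637 s 0.996 bias 0.0001 resid [ 0.0006 -0.0013  0.0007]
phi plan [ 0.14   0.116  0.091  0.066  0.043  0.022  0.005 -0.009 -0.019] r [-0.135 -0.085 -0.035  0.01   0.044  0.069  0.083] max 0.14
[{"dx": 0.0, "dy": 0.0021, "dz": -0.0, "ax": 0.0354, "ay": 0.0, "az": -0.0}, {"dx": 0.0, "dy": 0.003, "dz": 0.0001, "ax": 0.0494, "ay": 0.0, "az": -0.0}, {"dx": 0.0, "dy": 0.003, "dz": 0.0, "ax": 0.0505, "ay": 0.0, "az": -0.0}, {"dx": 0.0, "dy": 0.0027, "dz": 0.0001, "ax": 0.0443, "ay": 0.0, "az": -0.0}, {"dx": 0.0, "dy": 0.0021, "dz": 0.0, "ax": 0.0348, "ay": -0.0, "az": -0.0}]
```

Emit:
arm_command(
  moves=[
    {"dx": 0,"dy": 0.0021,"dz": 0,"ax": 0.0354,"ay": 0,"az": 0},
    {"dx": 0,"dy": 0.003,"dz": 0.0001,"ax": 0.0494,"ay": 0,"az": 0},
    {"dx": 0,"dy": 0.003,"dz": 0,"ax": 0.0505,"ay": 0,"az": 0},
    {"dx": 0,"dy": 0.0027,"dz": 0.0001,"ax": 0.0443,"ay": 0,"az": 0},
    {"dx": 0,"dy": 0.0021,"dz": 0,"ax": 0.0348,"ay": 0,"az": 0},
  ],
)

```text
t: 8.05
position: [491.7, -231.6, 230.1]
orientation: [0.99, 0.137, -0.003, -0.022]
ft_force: [0.7, -0.8, -7.8]
grip_width: 23.8
grasp_force: 50.0
```

```bash
python3 hold.py scene,top 7.45
```

```text
scene t 8.050 grip [ 491.  -229.   170.2] yaw 0.275 roll 0.0446 pitch 0.0008 phi 0.0382 dx -1.0 n 225 rms 1.6 grip 50.0
top t 8.100 grip [ 491.3 -229.9  170. ] yaw 0.274 roll 0.0449 pitch 0.0008 phi 0.0308 dx -0.0 n 73 rms 1.2 grip 50.0
est phi 0.0350 w -0.1500 s 1.033 bias -0.0007 resid [-0.0003 -0.0012  0.0019 -0.0008  0.0005]
phi plan [ 0.028  0.019  0.011  0.006  0.002 -0.    -0.002 -0.002 -0.003] r [0.042 0.039 0.035 0.03  0.026 0.021 0.017] max 0.028
[{"dx": 0.0, "dy": -0.0002, "dz": 0.0, "ax": -0.0019, "ay": -0.0, "az": -0.0}, {"dx": 0.0, "dy": -0.0002, "dz": 0.0, "ax": -0.0033, "ay": -0.0, "az": -0.0}, {"dx": 0.0, "dy": -0.0002, "dz": 0.0, "ax": -0.0042, "ay": -0.0, "az": -0.0}, {"dx": 0.0, "dy": -0.0003, "dz": 0.0, "ax": -0.0046, "ay": -0.0, "az": -0.0}, {"dx": 0.0, "dy": -0.0003, "dz": 0.0, "ax": -0.0048, "ay": -0.0, "az": -0.0}]
```

Right on plan. Next I continue holding low for step 1 and prepare the carry planner.

Emit:
arm_command(
  moves=[
    {"dx": 0,"dy": -0.0002,"dz": 0,"ax": -0.0019,"ay": 0,"az": 0},
    {"dx": 0,"dy": -0.0002,"dz": 0,"ax": -0.0033,"ay": 0,"az": 0},
    {"dx": 0,"dy": -0.0002,"dz": 0,"ax": -0.0042,"ay": 0,"az": 0},
    {"dx": 0,"dy": -0.0003,"dz": 0,"ax": -0.0046,"ay": 0,"az": 0},
    {"dx": 0,"dy": -0.0003,"dz": 0,"ax": -0.0048,"ay": 0,"az": 0},
  ],
)

```text
t: 8.57
position: [490.8, -229.0, 230.1]
orientation: [0.99, 0.137, -0.002, -0.012]
ft_force: [0.2, -0.2, -7.9]
grip_width: 23.5
grasp_force: 50.0
```

```bash
python3 hold.py scene,top 7.45
```

```text
scene t 8.567 grip [ 490.4 -227.6  170.1] yaw 0.276 roll 0.0249 pitch 0.0002 phi 0.0052 dx -0.8 n 215 rms 1.6 grip 50.0
top t 8.617 grip [ 490.4 -227.5  170.1] yaw 0.276 roll 0.0249 pitch 0.0001 phi 0.0093 dx -0.2 n 67 rms 1.2 grip 50.0
est phi 0.0188 w 0.0208 s 1.054 bias -0.0074 resid [ 0.0012 -0.0001  0.0018  0.0004 -0.001 ]
phi plan [0.02  0.023 0.027 0.031 0.034 0.036 0.038 0.038 0.036] r [ 0.01  -0.011 -0.03  -0.045 -0.055 -0.059 -0.059] max 0.038
[{"dx": 0.0, "dy": -0.0009, "dz": 0.0001, "ax": -0.0159, "ay": -0.0, "az": -0.0}, {"dx": 0.0, "dy": -0.0013, "dz": -0.0, "ax": -0.0206, "ay": 0.0, "az": -0.0}, {"dx": 0.0, "dy": -0.0011, "dz": -0.0, "ax": -0.0193, "ay": 0.0, "az": -0.0}, {"dx": 0.0, "dy": -0.0009, "dz": -0.0, "ax": -0.015, "ay": 0.0, "az": -0.0}, {"dx": 0.0, "dy": -0.0006, "dz": -0.0, "ax": -0.0095, "ay": 0.0, "az": -0.0}]
```

Emit:
arm_command(
  moves=[
    {"dx": 0,"dy": -0.0009,"dz": 0.0001,"ax": -0.0159,"ay": 0,"az": 0},
    {"dx": 0,"dy": -0.0013,"dz": 0,"ax": -0.0206,"ay": 0,"az": 0},
    {"dx": 0,"dy": -0.0011,"dz": 0,"ax": -0.0193,"ay": 0,"az": 0},
    {"dx": 0,"dy": -0.0009,"dz": 0,"ax": -0.015,"ay": 0,"az": 0},
    {"dx": 0,"dy": -0.0006,"dz": 0,"ax": -0.0095,"ay": 0,"az": 0},
  ],
)

```text
t: 9.08
position: [489.4, -224.3, 229.9]
orientation: [0.99, 0.137, 0.004, 0.027]
ft_force: [0.2, 0.1, -7.5]
grip_width: 23.5
grasp_force: 50.0
```

```bash
cat > carry.py <<'E'
# carry.py cams : progress is counted in rows, so the camera pauses do not jump the path
from step import *
A=np.array([490.5,-228,170]); B=np.array([454.5,208.5,236]); N=60; NZ=30
mj=lambda s:(lambda u:10*u**3-15*u**4+6*u**5)(np.clip(s,0,1))
def pf(t,n):
    k=L.get('k',0)+np.arange(n+1); s=mj(k/N); z=mj(k/NZ)
    L['k']=int(k[0]+5)
    return [A+(B-A)*[a,a,b] for a,b in zip(s,z)],list(.275+(.123-.275)*s)
cycle(pf,sys.argv[1].split(','),t_free=8.)
print('row',L['k'])
E
python3 carry.py scene,top
```

```text
scene t 9.083 grip [ 490.3 -227.5  169.9] yaw 0.275 roll -0.0555 pitch -0.0001 phi 0.0155 dx -0.6 n 221 rms 1.6 grip 50.0
top t 9.133 grip [ 490.2 -227.3  170. ] yaw 0.276 roll -0.0554 pitch -0.0001 phi 0.0179 dx -0.0 n 76 rms 1.5 grip 50.0
est phi 0.0199 w -0.0225 s 1.000 bias 0.0005 resid [ 0.0013  0.0006 -0.0011  0.0007 -0.0005]
phi plan [ 0.019  0.015  0.011  0.006  0.001 -0.003 -0.007 -0.01  -0.011] r [-0.045 -0.031 -0.018 -0.006  0.002  0.008  0.01 ] max 0.019
[{"dx": 0.0, "dy": 0.0006, "dz": -0.0, "ax": 0.01, "ay": 0.0, "az": -0.0}, {"dx": 0.0001, "dy": 0.0007, "dz": -0.0002, "ax": 0.0136, "ay": -0.0, "az": 0.0}, {"dx": 0.0, "dy": 0.0005, "dz": -0.0004, "ax": 0.0136, "ay": -0.0, "az": 0.0002}, {"dx": 0.0002, "dy": 0.0, "dz": -0.0007, "ax": 0.0114, "ay": -0.0, "az": 0.0002}, {"dx": 0.0002, "dy": -0.0005, "dz": -0.0011, "ax": 0.0085, "ay": -0.0, "az": 0.0004}]
row 5
```

Emit:
arm_command(
  moves=[
    {"dx": 0,"dy": 0.0006,"dz": 0,"ax": 0.01,"ay": 0,"az": 0},
    {"dx": 0.0001,"dy": 0.0007,"dz": -0.0002,"ax": 0.0136,"ay": 0,"az": 0},
    {"dx": 0,"dy": 0.0005,"dz": -0.0004,"ax": 0.0136,"ay": 0,"az": 0.0002},
    {"dx": 0.0002,"dy": 0,"dz": -0.0007,"ax": 0.0114,"ay": 0,"az": 0.0002},
    {"dx": 0.0002,"dy": -0.0005,"dz": -0.0011,"ax": 0.0085,"ay": 0,"az": 0.0004},
  ],
)

```text
t: 9.6
position: [490.6, -226.4, 232.3]
orientation: [0.991, 0.136, -0.0, -0.002]
ft_force: [0.4, 0.8, -7.3]
grip_width: 24.1
grasp_force: 50.0
```

```bash
sed -i 's/N=60/N=66/' carry.py; python3 carry.py scene
```

```text
scene t 9.600 grip [ 490.5 -226.2  172.3] yaw 0.274 roll 0.0034 pitch 0.0001 phi -0.0054 dx -0.7 n 216 rms 1.5 grip 50.0
est phi -0.0004 w -0.0462 s 1.013 bias -0.0002 resid [ 0.0004 -0.0012  0.0009 -0.0002 -0.0001]
phi plan [-0.003 -0.006 -0.007 -0.009 -0.009 -0.01  -0.01  -0.009 -0.009] r [ 0.003  0.004  0.004  0.003  0.002 -0.    -0.002] max 0.01
[{"dx": 0.0001, "dy": -0.0006, "dz": -0.0014, "ax": 0.0009, "ay": -0.0, "az": 0.0002}, {"dx": 0.0003, "dy": -0.0015, "dz": -0.0019, "ax": 0.0008, "ay": -0.0, "az": 0.0005}, {"dx": 0.0004, "dy": -0.002, "dz": -0.0024, "ax": 0.0, "ay": -0.0, "az": 0.0007}, {"dx": 0.0004, "dy": -0.0025, "dz": -0.0027, "ax": -0.0007, "ay": 0.0, "az": 0.0009}, {"dx": 0.0006, "dy": -0.0031, "dz": -0.003, "ax": -0.0015, "ay": 0.0, "az": 0.001}]
row 10
```

Emit:
arm_command(
  moves=[
    {"dx": 0.0001,"dy": -0.0006,"dz": -0.0014,"ax": 0.0009,"ay": 0,"az": 0.0002},
    {"dx": 0.0003,"dy": -0.0015,"dz": -0.0019,"ax": 0.0008,"ay": 0,"az": 0.0005},
    {"dx": 0.0004,"dy": -0.002,"dz": -0.0024,"ax": 0,"ay": 0,"az": 0.0007},
    {"dx": 0.0004,"dy": -0.0025,"dz": -0.0027,"ax": -0.0007,"ay": 0,"az": 0.0009},
    {"dx": 0.0006,"dy": -0.0031,"dz": -0.003,"ax": -0.0015,"ay": 0,"az": 0.001},
  ],
)

```text
t: 10.07
position: [489.5, -215.8, 244.1]
orientation: [0.991, 0.135, -0.0, -0.001]
ft_force: [0.2, 0.3, -7.3]
grip_width: 23.7
grasp_force: 50.0
```

```bash
python3 carry.py scene
```

```text
scene t 10.067 grip [ 489.5 -215.7  184.1] yaw 0.271 roll 0.0018 pitch 0.0001 phi -0.0176 dx -0.6 n 216 rms 1.5 grip 50.0
est phi -0.0125 w -0.0186 s 1.020 bias -0.0006 resid [-0.0016  0.0009 -0.0002  0.0011 -0.0004]
phi plan [-0.014 -0.014 -0.012 -0.011 -0.01  -0.009 -0.007 -0.006 -0.005] r [ 0.001 -0.002 -0.004 -0.007 -0.01  -0.012 -0.013] max 0.014
[{"dx": 0.0007, "dy": -0.0035, "dz": -0.0034, "ax": -0.0014, "ay": 0.0, "az": 0.0013}, {"dx": 0.0007, "dy": -0.0042, "dz": -0.0037, "ax": -0.0022, "ay": 0.0, "az": 0.0014}, {"dx": 0.0009, "dy": -0.0048, "dz": -0.0039, "ax": -0.0026, "ay": -0.0, "az": 0.0016}, {"dx": 0.001, "dy": -0.0053, "dz": -0.0041, "ax": -0.0027, "ay": -0.0, "az": 0.0019}, {"dx": 0.001, "dy": -0.0059, "dz": -0.0041, "ax": -0.0025, "ay": -0.0, "az": 0.002}]
row 15
```

Emit:
arm_command(
  moves=[
    {"dx": 0.0007,"dy": -0.0035,"dz": -0.0034,"ax": -0.0014,"ay": 0,"az": 0.0013},
    {"dx": 0.0007,"dy": -0.0042,"dz": -0.0037,"ax": -0.0022,"ay": 0,"az": 0.0014},
    {"dx": 0.0009,"dy": -0.0048,"dz": -0.0039,"ax": -0.0026,"ay": 0,"az": 0.0016},
    {"dx": 0.001,"dy": -0.0053,"dz": -0.0041,"ax": -0.0027,"ay": 0,"az": 0.0019},
    {"dx": 0.001,"dy": -0.0059,"dz": -0.0041,"ax": -0.0025,"ay": 0,"az": 0.002},
  ],
)

```text
t: 10.53
position: [487.4, -191.5, 263.4]
orientation: [0.991, 0.131, 0.001, 0.005]
ft_force: [0.7, -0.5, -7.3]
grip_width: 23.8
grasp_force: 50.0
```

```bash
python3 carry.py scene
```

```text
scene t 10.533 grip [ 487.6 -192.   203.4] yaw 0.262 roll -0.0097 pitch 0.0003 phi -0.0270 dx -0.6 n 226 rms 1.3 grip 50.0
est phi -0.0208 w -0.0225 s 1.026 bias -0.0008 resid [ 0.0007 -0.0003  0.0008 -0.0012  0.0003]
phi plan [-0.023 -0.022 -0.021 -0.019 -0.018 -0.016 -0.015 -0.013 -0.012] r [-0.007 -0.005 -0.003 -0.002 -0.001 -0.001 -0.002] max 0.023
[{"dx": 0.0012, "dy": -0.0062, "dz": -0.0042, "ax": 0.0021, "ay": -0.0, "az": 0.0022}, {"dx": 0.0012, "dy": -0.0067, "dz": -0.0041, "ax": 0.0025, "ay": -0.0001, "az": 0.0025}, {"dx": 0.0013, "dy": -0.0073, "dz": -0.0039, "ax": 0.002, "ay": 0.0, "az": 0.0026}, {"dx": 0.0014, "dy": -0.0079, "dz": -0.0038, "ax": 0.0012, "ay": 0.0, "az": 0.0028}, {"dx": 0.0015, "dy": -0.0084, "dz": -0.0034, "ax": 0.0005, "ay": 0.0, "az": 0.003}]
row 20
```

Emit:
arm_command(
  moves=[
    {"dx": 0.0012,"dy": -0.0062,"dz": -0.0042,"ax": 0.0021,"ay": 0,"az": 0.0022},
    {"dx": 0.0012,"dy": -0.0067,"dz": -0.0041,"ax": 0.0025,"ay": -0.0001,"az": 0.0025},
    {"dx": 0.0013,"dy": -0.0073,"dz": -0.0039,"ax": 0.002,"ay": 0,"az": 0.0026},
    {"dx": 0.0014,"dy": -0.0079,"dz": -0.0038,"ax": 0.0012,"ay": 0,"az": 0.0028},
    {"dx": 0.0015,"dy": -0.0084,"dz": -0.0034,"ax": 0.0005,"ay": 0,"az": 0.003},
  ],
)

```text
t: 11.0
position: [484.4, -154.2, 282.6]
orientation: [0.992, 0.124, 0.0, 0.001]
ft_force: [-0.3, 0.9, -6.9]
grip_width: 23.8
grasp_force: 50.0
```

```bash
python3 carry.py scene
```

```text
scene t 11.000 grip [ 484.5 -154.3  222.6] yaw 0.249 roll -0.0011 pitch 0.0003 phi -0.0558 dx -0.9 n 233 rms 1.3 grip 50.0
est phi -0.0521 w -0.0745 s 1.034 bias 0.0021 resid [-0.0007  0.002  -0.0002 -0.0022  0.0008]
phi plan [-0.057 -0.06  -0.061 -0.062 -0.062 -0.061 -0.059 -0.055 -0.051] r [0.014 0.033 0.049 0.06  0.065 0.065 0.061] max 0.062
[{"dx": 0.0015, "dy": -0.0081, "dz": -0.0031, "ax": 0.0154, "ay": 0.0, "az": 0.0031}, {"dx": 0.0016, "dy": -0.0084, "dz": -0.0025, "ax": 0.019, "ay": 0.0001, "az": 0.0034}, {"dx": 0.0016, "dy": -0.009, "dz": -0.002, "ax": 0.0162, "ay": 0.0002, "az": 0.0035}, {"dx": 0.0016, "dy": -0.0098, "dz": -0.0014, "ax": 0.0109, "ay": 0.0002, "az": 0.0036}, {"dx": 0.0017, "dy": -0.0104, "dz": -0.0008, "ax": 0.005, "ay": 0.0002, "az": 0.0037}]
row 25
```

The prediction was biased. The planner mishandled the camera-pause impulse, and the hinge coordinate used a rotating axis. I fix both and replan from the same measurement.

```bash
python3 - <<'E'
import json,re
s=open('ctl.py').read()
s=s.replace("@np.array([-np.sin(w),np.cos(w),0]) for","@np.array([-np.sin(.2),np.cos(.2),0]) for")
open('ctl.py','w').write(s)
s=open('step.py').read()
s=s.replace("tm=L['m'][-1][0]; x,s=estimate(win,t_free)","tm=L['m'][-1][0]").replace("    P,Y=pathf","    x,s=estimate(win,t_free)\n    P,Y=pathf")
s=s.replace("t=look(cams); tm","t=look(cams) if cams else L['r'][-1][0]; tm")
open('step.py','w').write(s)
# undo the unexecuted rows
import numpy as np, plan
from plan import R
rw=[(.0015,-.0081,-.0031,.0154,0,.0031),(.0016,-.0084,-.0025,.019,.0001,.0034),(.0016,-.009,-.002,.0162,.0002,.0035),(.0016,-.0098,-.0014,.0109,.0002,.0036),(.0017,-.0104,-.0008,.005,.0002,.0037)]
p,q=plan.load()
for v in rw[::-1]:
    q=q*R.from_rotvec(v[3:]).inv(); p=p-q.apply(np.array(v[:3])*1000)
json.dump({'p':p.tolist(),'q':q.as_quat().tolist()},open(plan.F,'w')); print(p+q.apply([0,0,60]))
# rebuild hinge y in the log with a fixed axis
L=json.load(open('log.json')); L['r']=L['r'][:-5]; L['k']=20
A=np.array([490.5,-228,170]); B=np.array([454.5,208.5,236]); mj=lambda u:10*u**3-15*u**4+6*u**5
def hy(k,N):
    u=mj(k/N); w=.275-.152*u; p=A+(B-A)*u
    return float((p+150*np.array([np.cos(w),np.sin(w),0]))@[-np.sin(.2),np.cos(.2),0])
k=20
for i in range(len(L['r'])-1,-1,-1):
    L['r'][i][2]=hy(max(k,0),66)
    if i and L['r'][i][0]-L['r'][i-1][0]>.08: k-=1
print(k,[ (round(a[0],2),round(a[1],3),round(a[2],1)) for a in L['r'][-14:]])
json.dump(L,open('log.json','w'))
E
python3 - <<'E'
import sys; sys.argv=['x','']
s=open('carry.py').read().replace("sys.argv[1].split(',')","()")
from ctl import L
L['r'].append([L['r'][-1][0]+.05,L['r'][-1][1],L['r'][-1][2]])
exec(s)
E
```

```text
[ 484.4818489  -155.0805811   222.16554342]
-29 [(10.07, 0.002, -298.4), (10.12, 0.002, -298.4), (10.2, 0.001, -295.0), (10.28, -0.002, -291.2), (10.37, -0.004, -286.7), (10.45, -0.007, -281.8), (10.53, -0.01, -276.3), (10.58, -0.01, -276.3), (10.67, -0.007, -270.2), (10.75, -0.005, -263.6), (10.83, -0.003, -256.5), (10.92, -0.002, -248.9), (11.0, -0.001, -240.8), (11.05, -0.001, -240.8)]
est phi -0.0502 w -0.1311 s 1.020 bias -0.0001 resid [-0.0007  0.0015  0.     -0.0015  0.0005]
phi plan [-0.067 -0.075 -0.078 -0.08  -0.081 -0.081 -0.081 -0.082 -0.083] r [0.109 0.093 0.079 0.067 0.057 0.048 0.041] max 1.208
[{"dx": 0.0015, "dy": -0.0024, "dz": -0.0027, "ax": 0.1099, "ay": 0.0002, "az": 0.0031}, {"dx": 0.0016, "dy": -0.0107, "dz": -0.0017, "ax": -0.0156, "ay": 0.0003, "az": 0.0034}, {"dx": 0.0015, "dy": -0.0109, "dz": -0.0014, "ax": -0.0141, "ay": 0.0003, "az": 0.0034}, {"dx": 0.0017, "dy": -0.0112, "dz": -0.001, "ax": -0.0118, "ay": 0.0003, "az": 0.0037}, {"dx": 0.0016, "dy": -0.0114, "dz": -0.0008, "ax": -0.0101, "ay": 0.0002, "az": 0.0037}]
row 25
```

```bash
sed -i "s/max_nfev=6).x/method='lm').x/" ctl.py
python3 - <<'E'
import json,numpy as np,plan
from plan import R
rw=[(.0015,-.0024,-.0027,.1099,.0002,.0031),(.0016,-.0107,-.0017,-.0156,.0003,.0034),(.0015,-.0109,-.0014,-.0141,.0003,.0034),(.0017,-.0112,-.001,-.0118,.0003,.0037),(.0016,-.0114,-.0008,-.0101,.0002,.0037)]
p,q=plan.load()
for v in rw[::-1]:
    q=q*R.from_rotvec(v[3:]).inv(); p=p-q.apply(np.array(v[:3])*1000)
json.dump({'p':p.tolist(),'q':q.as_quat().tolist()},open(plan.F,'w')); print(p+q.apply([0,0,60]))
L=json.load(open('log.json')); L['r']=L['r'][:-6]; L['k']=20; json.dump(L,open('log.json','w')); print(L['r'][-2:])
E
cp cmd.json cmd.bak; cp log.json log.bak
sed "s/sys.argv\[1\].split(',')/()/" carry.py > carry_nolook.py; python3 carry_nolook.py
```

```text
[ 484.4818489  -155.0805811   222.16554342]
[[10.999966666666666, -0.0012434554376907312, -240.7800670139697], [11.05, -0.0012434554376907312, -240.7800670139697]]
est phi -0.0502 w -0.1311 s 1.020 bias -0.0001 resid [-0.0007  0.0015  0.     -0.0015  0.0005]
phi plan [-0.058 -0.066 -0.072 -0.078 -0.081 -0.083 -0.082 -0.079 -0.074] r [0.023 0.053 0.079 0.098 0.107 0.108 0.103] max 0.083
[{"dx": 0.0015, "dy": -0.0076, "dz": -0.0031, "ax": 0.024, "ay": 0.0001, "az": 0.0031}, {"dx": 0.0016, "dy": -0.0077, "dz": -0.0024, "ax": 0.0301, "ay": 0.0001, "az": 0.0034}, {"dx": 0.0016, "dy": -0.0084, "dz": -0.0018, "ax": 0.0265, "ay": 0.0002, "az": 0.0035}, {"dx": 0.0016, "dy": -0.0094, "dz": -0.0011, "ax": 0.0185, "ay": 0.0003, "az": 0.0036}, {"dx": 0.0016, "dy": -0.0102, "dz": -0.0004, "ax": 0.0095, "ay": 0.0004, "az": 0.0037}]
row 25
```

Emit:
arm_command(
  moves=[
    {"dx": 0.0015,"dy": -0.0076,"dz": -0.0031,"ax": 0.024,"ay": 0.0001,"az": 0.0031},
    {"dx": 0.0016,"dy": -0.0077,"dz": -0.0024,"ax": 0.0301,"ay": 0.0001,"az": 0.0034},
    {"dx": 0.0016,"dy": -0.0084,"dz": -0.0018,"ax": 0.0265,"ay": 0.0002,"az": 0.0035},
    {"dx": 0.0016,"dy": -0.0094,"dz": -0.0011,"ax": 0.0185,"ay": 0.0003,"az": 0.0036},
    {"dx": 0.0016,"dy": -0.0102,"dz": -0.0004,"ax": 0.0095,"ay": 0.0004,"az": 0.0037},
  ],
)

```text
t: 11.47
position: [482.0, -111.1, 293.4]
orientation: [0.992, 0.115, -0.006, -0.054]
ft_force: [0.6, -0.4, -7.6]
grip_width: 23.6
grasp_force: 50.0
```

```bash
sed -i "s/8\*np.diff(d)/5*np.diff(d)/" ctl.py; python3 carry.py scene
```

```text
scene t 11.467 grip [ 480.5 -104.8  233.7] yaw 0.231 roll 0.1084 pitch 0.0001 phi -0.0979 dx -0.8 n 234 rms 1.2 grip 50.0
est phi -0.0952 w -0.1050 s 1.034 bias 0.0026 resid [-0.0002  0.0008 -0.0006 -0.0005  0.0003]
phi plan [-0.101 -0.103 -0.102 -0.098 -0.092 -0.085 -0.077 -0.068 -0.058] r [0.116 0.122 0.121 0.113 0.101 0.085 0.068] max 0.103
[{"dx": 0.0017, "dy": -0.0106, "dz": 0.0001, "ax": 0.0089, "ay": 0.0004, "az": 0.0039}, {"dx": 0.0016, "dy": -0.011, "dz": 0.0006, "ax": 0.0059, "ay": 0.0005, "az": 0.0039}, {"dx": 0.0017, "dy": -0.0117, "dz": 0.0011, "ax": -0.001, "ay": 0.0005, "az": 0.0041}, {"dx": 0.0016, "dy": -0.0123, "dz": 0.0013, "ax": -0.0078, "ay": 0.0005, "az": 0.0041}, {"dx": 0.0016, "dy": -0.0127, "dz": 0.0013, "ax": -0.0129, "ay": 0.0005, "az": 0.0042}]
row 30
```

```bash
cat > fit.py <<'E'
import ctl; from ctl import *
M=[m for m in L['m'] if m[0]>7.6]; tm=M[-1][0]
for name,use in {'base':[0,0,0],'ka':[1,0,0],'const':[0,1,0],'delay':[0,0,1],'all':[1,1,1]}.items():
    def pred(v):
        sh=v[5]*use[2]; rt0=traj([[a+sh,b,c] for a,b,c in L['r']]); rt=lambda t:(lambda z:(z[0],z[1],z[2]*(1+v[3]*use[0])+v[4]*use[1]))(rt0(t))
        x=v[:2];o=[x[0]]
        for a,b in zip(M,M[1:]): x=sim(x,a[0],b[0],rt,v[2]); o.append(x[0])
        return np.array(o)
    res=lambda v:np.r_[(pred(v)-[m[1] for m in M])/.002,(v[2]-1)/.07,v[3]/1.,v[4]/.2,v[5]/.05]
    r=least_squares(res,[M[0][1],-.2,1,0,0,0],diff_step=1e-4); print(name,round(r.cost,1),r.x.round(3),(pred(r.x)-[m[1] for m in M]).round(4))
E
python3 fit.py
```

```text
base 1.7 [ 0.042 -0.151  1.064  0.     0.     0.   ] [-0.001   0.0014  0.0004 -0.0013  0.0005 -0.0005  0.0016  0.0004 -0.0013
 -0.0005  0.0004]
ka 1.7 [ 0.042 -0.151  1.064 -0.006  0.     0.   ] [-0.001   0.0013  0.0004 -0.0013  0.0005 -0.0004  0.0017  0.0005 -0.0013
 -0.0005  0.0003]
const 1.7 [ 0.042 -0.151  1.064  0.    -0.     0.   ] [-0.001   0.0014  0.0004 -0.0013  0.0005 -0.0005  0.0016  0.0004 -0.0013
 -0.0005  0.0004]
delay 2.1 [ 0.042 -0.154  1.039 -0.     0.     0.013] [-0.0009  0.0014 -0.     -0.0017  0.0012  0.0003  0.0023  0.0004 -0.0014
 -0.0004  0.0003]
all 1.7 [ 0.042 -0.151  1.061 -0.087  0.002 -0.004] [-0.001   0.0014  0.0004 -0.0013  0.0005 -0.0005  0.0016  0.0006 -0.0012
 -0.0007  0.0004]
```

The model with s = 1.064 explains all the data since release, so I use the longer window and replan.

```bash
sed -i "s#v\[3\]/.006#v[3]/.002#" ctl.py; sed -i "s/win=2.,t_free=0,nrow=5/win=4.,t_free=0,nrow=5/" step.py; sed -i "s/t_free=8./t_free=7.6/" carry.py carry_nolook.py
python3 - <<'E'
import json,numpy as np,plan
from plan import R
rw=[{"dx": 0.0017, "dy": -0.0106, "dz": 0.0001, "ax": 0.0089, "ay": 0.0004, "az": 0.0039}, {"dx": 0.0016, "dy": -0.011, "dz": 0.0006, "ax": 0.0059, "ay": 0.0005, "az": 0.0039}, {"dx": 0.0017, "dy": -0.0117, "dz": 0.0011, "ax": -0.001, "ay": 0.0005, "az": 0.0041}, {"dx": 0.0016, "dy": -0.0123, "dz": 0.0013, "ax": -0.0078, "ay": 0.0005, "az": 0.0041}, {"dx": 0.0016, "dy": -0.0127, "dz": 0.0013, "ax": -0.0129, "ay": 0.0005, "az": 0.0042}]
p,q=plan.load()
for v in [list(v.values()) for v in rw][::-1]:
    q=q*R.from_rotvec(v[3:]).inv(); p=p-q.apply(np.array(v[:3])*1000)
json.dump({'p':p.tolist(),'q':q.as_quat().tolist()},open(plan.F,'w')); print(p+q.apply([0,0,60]))
L=json.load(open('log.json')); L['r']=L['r'][:-5]; L['k']=25; json.dump(L,open('log.json','w')); print(L['r'][-2:])
E
python3 carry_nolook.py
```

```text
[ 480.34645609 -105.17253568  233.65584777]
[[11.466666666666667, 0.10736340393727796, -193.64317801810193], [11.5167, 0.10736340393727796, -193.64317801810193]]
est phi -0.0925 w -0.1081 s 1.064 bias 0.0000 resid [ 0.0016  0.0004 -0.0013 -0.0005  0.0004]
phi plan [-0.098 -0.101 -0.1   -0.097 -0.092 -0.085 -0.077 -0.069 -0.059] r [0.118 0.125 0.126 0.119 0.107 0.091 0.074] max 0.101
[{"dx": 0.0017, "dy": -0.0105, "dz": 0.0001, "ax": 0.0102, "ay": 0.0005, "az": 0.0039}, {"dx": 0.0016, "dy": -0.011, "dz": 0.0007, "ax": 0.0075, "ay": 0.0004, "az": 0.0039}, {"dx": 0.0016, "dy": -0.0115, "dz": 0.001, "ax": 0.0005, "ay": 0.0005, "az": 0.0041}, {"dx": 0.0017, "dy": -0.0122, "dz": 0.0014, "ax": -0.0066, "ay": 0.0006, "az": 0.0041}, {"dx": 0.0016, "dy": -0.0127, "dz": 0.0014, "ax": -0.0122, "ay": 0.0004, "az": 0.0042}]
row 30
```

```bash
python3 - <<'E'
s=open('ctl.py').read()
a=s.index("    def run(r):\n        rt=traj(old"); b=s.index("    def res(r):\n        o=run(r); d=")
s=s[:a]+'''    idx=[];kt=[];tc=t            # knots: rows, with a camera pause after each five
    for i in range(n):
        tc+=DT; idx.append(i); kt.append(tc)
        if i%nrow==nrow-1: tc+=PAUSE; idx.append(i); kt.append(tc)
    idx=np.array(idx); hk=np.array(hy)[idx+1]
    def run(r):
        rt=traj(old[-6:]+[[a,b,c] for a,b,c in zip(kt,np.asarray(r)[idx],hk)])
        y=sim(x,tm,t,rt,s); o=[y]; ta=t
        for tb in kt: y=sim(y,ta,tb,rt,s,DT/4); o.append(y); ta=tb
        return np.array(o)
'''+s[b:]
s=s.replace("BIAS={","PAUSE=.05; BIAS={")
open('ctl.py','w').write(s)
s=open('step.py').read()
s=s.replace("    t=look","    import shutil; shutil.copy('cmd.json','cmd.bak'); shutil.copy('log.json','log.bak')\n    t=look"); open('step.py','w').write(s)
import json,numpy as np,plan
from plan import R
rw=[{"dx": 0.0017, "dy": -0.0105, "dz": 0.0001, "ax": 0.0102, "ay": 0.0005, "az": 0.0039}, {"dx": 0.0016, "dy": -0.011, "dz": 0.0007, "ax": 0.0075, "ay": 0.0004, "az": 0.0039}, {"dx": 0.0016, "dy": -0.0115, "dz": 0.001, "ax": 0.0005, "ay": 0.0005, "az": 0.0041}, {"dx": 0.0017, "dy": -0.0122, "dz": 0.0014, "ax": -0.0066, "ay": 0.0006, "az": 0.0041}, {"dx": 0.0016, "dy": -0.0127, "dz": 0.0014, "ax": -0.0122, "ay": 0.0004, "az": 0.0042}]
p,q=plan.load()
for v in [list(v.values()) for v in rw][::-1]:
    q=q*R.from_rotvec(v[3:]).inv(); p=p-q.apply(np.array(v[:3])*1000)
json.dump({'p':p.tolist(),'q':q.as_quat().tolist()},open(plan.F,'w')); print(p+q.apply([0,0,60]))
L=json.load(open('log.json')); L['r']=L['r'][:-5]; L['k']=25; json.dump(L,open('log.json','w')); print(L['r'][-2:])
E
python3 carry_nolook.py
```

```text
[ 480.34645609 -105.17253568  233.65584777]
[[11.466666666666667, 0.10736340393727796, -193.64317801810193], [11.5167, 0.10736340393727796, -193.64317801810193]]
est phi -0.0925 w -0.1081 s 1.064 bias 0.0000 resid [ 0.0016  0.0004 -0.0013 -0.0005  0.0004]
phi plan [-0.098 -0.101 -0.1   -0.096 -0.091 -0.086 -0.085 -0.078 -0.067] r [0.12  0.13  0.131 0.125 0.111 0.093 0.073] max 0.101
[{"dx": 0.0017, "dy": -0.0104, "dz": 0.0001, "ax": 0.0126, "ay": 0.0005, "az": 0.0039}, {"dx": 0.0016, "dy": -0.0108, "dz": 0.0007, "ax": 0.0098, "ay": 0.0005, "az": 0.0039}, {"dx": 0.0016, "dy": -0.0115, "dz": 0.0011, "ax": 0.0016, "ay": 0.0005, "az": 0.0041}, {"dx": 0.0017, "dy": -0.0122, "dz": 0.0014, "ax": -0.0069, "ay": 0.0005, "az": 0.0041}, {"dx": 0.0016, "dy": -0.0128, "dz": 0.0015, "ax": -0.0138, "ay": 0.0005, "az": 0.0042}]
row 30
```

Emit:
arm_command(
  moves=[
    {"dx": 0.0017,"dy": -0.0104,"dz": 0.0001,"ax": 0.0126,"ay": 0.0005,"az": 0.0039},
    {"dx": 0.0016,"dy": -0.0108,"dz": 0.0007,"ax": 0.0098,"ay": 0.0005,"az": 0.0039},
    {"dx": 0.0016,"dy": -0.0115,"dz": 0.0011,"ax": 0.0016,"ay": 0.0005,"az": 0.0041},
    {"dx": 0.0017,"dy": -0.0122,"dz": 0.0014,"ax": -0.0069,"ay": 0.0005,"az": 0.0041},
    {"dx": 0.0016,"dy": -0.0128,"dz": 0.0015,"ax": -0.0138,"ay": 0.0005,"az": 0.0042},
  ],
)

```text
t: 11.93
position: [476.7, -52.1, 295.5]
orientation: [0.993, 0.105, -0.006, -0.055]
ft_force: [-0.5, 0.2, -7.1]
grip_width: 24.0
grasp_force: 50.0
```

```bash
python3 carry.py scene
```

```text
scene t 11.933 grip [475.3 -45.6 235.9] yaw 0.211 roll 0.1108 pitch -0.0002 phi -0.1028 dx -0.7 n 235 rms 1.0 grip 50.0
est phi -0.0976 w -0.0226 s 1.093 bias 0.0003 resid [ 0.0009 -0.0006  0.0001 -0.0011  0.0004]
phi plan [-0.099 -0.095 -0.088 -0.079 -0.07  -0.063 -0.062 -0.054 -0.045] r [0.11  0.105 0.095 0.082 0.068 0.052 0.038] max 0.099
[{"dx": 0.0015, "dy": -0.0121, "dz": 0.0013, "ax": -0.0007, "ay": 0.0005, "az": 0.0042}, {"dx": 0.0015, "dy": -0.0125, "dz": 0.0014, "ax": -0.005, "ay": 0.0004, "az": 0.0043}, {"dx": 0.0015, "dy": -0.0129, "dz": 0.0013, "ax": -0.0095, "ay": 0.0005, "az": 0.0043}, {"dx": 0.0014, "dy": -0.0131, "dz": 0.0012, "ax": -0.013, "ay": 0.0004, "az": 0.0043}, {"dx": 0.0014, "dy": -0.0131, "dz": 0.001, "ax": -0.0149, "ay": 0.0003, "az": 0.0043}]
row 35
```

```bash
cat > undo.py <<'E'
import json,shutil; shutil.copy('cmd.bak','cmd.json'); L=json.load(open('log.json')); L['r']=L['r'][:-5]; L['k']-=5; json.dump(L,open('log.json','w'))
E
sed -i "s/o\[1:,0\]\*1.5/o[1:,0]*4/; s/wr=.3/wr=.1/" ctl.py; python3 undo.py; python3 carry_nolook.py
```

```text
est phi -0.0976 w -0.0226 s 1.093 bias 0.0003 resid [ 0.0009 -0.0006  0.0001 -0.0011  0.0004]
phi plan [-0.099 -0.095 -0.086 -0.076 -0.064 -0.053 -0.05  -0.04  -0.027] r [0.127 0.133 0.121 0.096 0.063 0.032 0.004] max 0.099
[{"dx": 0.0015, "dy": -0.0111, "dz": 0.0014, "ax": 0.0165, "ay": 0.0005, "az": 0.0042}, {"dx": 0.0015, "dy": -0.0119, "dz": 0.0015, "ax": 0.0053, "ay": 0.0006, "az": 0.0043}, {"dx": 0.0015, "dy": -0.0129, "dz": 0.0016, "ax": -0.0117, "ay": 0.0005, "az": 0.0043}, {"dx": 0.0014, "dy": -0.0138, "dz": 0.0016, "ax": -0.0253, "ay": 0.0005, "az": 0.0043}, {"dx": 0.0014, "dy": -0.0142, "dz": 0.0012, "ax": -0.0321, "ay": 0.0003, "az": 0.0043}]
row 35
```

Emit:
arm_command(
  moves=[
    {"dx": 0.0015,"dy": -0.0111,"dz": 0.0014,"ax": 0.0165,"ay": 0.0005,"az": 0.0042},
    {"dx": 0.0015,"dy": -0.0119,"dz": 0.0015,"ax": 0.0053,"ay": 0.0006,"az": 0.0043},
    {"dx": 0.0015,"dy": -0.0129,"dz": 0.0016,"ax": -0.0117,"ay": 0.0005,"az": 0.0043},
    {"dx": 0.0014,"dy": -0.0138,"dz": 0.0016,"ax": -0.0253,"ay": 0.0005,"az": 0.0043},
    {"dx": 0.0014,"dy": -0.0142,"dz": 0.0012,"ax": -0.0321,"ay": 0.0003,"az": 0.0043},
  ],
)

```text
t: 12.4
position: [470.9, 12.2, 295.7]
orientation: [0.995, 0.094, -0.003, -0.032]
ft_force: [-0.3, -1.3, -8.6]
grip_width: 24.0
grasp_force: 50.0
```

```bash
python3 carry.py scene
```

```text
scene t 12.400 grip [470.2  16.  235.8] yaw 0.188 roll 0.0636 pitch -0.0004 phi -0.0700 dx -0.6 n 241 rms 1.0 grip 50.0
est phi -0.0643 w 0.0389 s 1.113 bias -0.0001 resid [-0.0003  0.001  -0.0002 -0.0017  0.0006]
phi plan [-0.063 -0.055 -0.044 -0.034 -0.025 -0.018 -0.018 -0.013 -0.006] r [ 0.058  0.047  0.032  0.016  0.001 -0.009 -0.015] max 0.063
[{"dx": 0.0013, "dy": -0.0125, "dz": 0.0007, "ax": -0.0053, "ay": 0.0003, "az": 0.0042}, {"dx": 0.0013, "dy": -0.0127, "dz": 0.0007, "ax": -0.0114, "ay": 0.0002, "az": 0.0042}, {"dx": 0.0011, "dy": -0.0129, "dz": 0.0006, "ax": -0.0152, "ay": 0.0002, "az": 0.0042}, {"dx": 0.0012, "dy": -0.0126, "dz": 0.0004, "ax": -0.0159, "ay": 0.0001, "az": 0.0041}, {"dx": 0.001, "dy": -0.0123, "dz": 0.0002, "ax": -0.0141, "ay": 0.0, "az": 0.004}]
row 40
```

Emit:
arm_command(
  moves=[
    {"dx": 0.0013,"dy": -0.0125,"dz": 0.0007,"ax": -0.0053,"ay": 0.0003,"az": 0.0042},
    {"dx": 0.0013,"dy": -0.0127,"dz": 0.0007,"ax": -0.0114,"ay": 0.0002,"az": 0.0042},
    {"dx": 0.0011,"dy": -0.0129,"dz": 0.0006,"ax": -0.0152,"ay": 0.0002,"az": 0.0042},
    {"dx": 0.0012,"dy": -0.0126,"dz": 0.0004,"ax": -0.0159,"ay": 0.0001,"az": 0.0041},
    {"dx": 0.001,"dy": -0.0123,"dz": 0.0002,"ax": -0.0141,"ay": 0,"az": 0.004},
  ],
)

```text
t: 12.87
position: [465.0, 75.6, 295.8]
orientation: [0.996, 0.084, -0.001, -0.001]
ft_force: [0.8, 0.0, -7.7]
grip_width: 23.8
grasp_force: 50.0
```

```bash
python3 carry.py scene
```

```text
scene t 12.867 grip [465.   75.8 235.8] yaw 0.169 roll 0.0026 pitch -0.0008 phi -0.0243 dx -0.5 n 246 rms 1.0 grip 50.0
est phi -0.0185 w 0.0177 s 1.120 bias -0.0007 resid [ 0.001   0.0001 -0.0014  0.0003  0.0001]
phi plan [-0.019 -0.014 -0.007 -0.002  0.002  0.003  0.001  0.001  0.003] r [-0.004 -0.009 -0.013 -0.014 -0.012 -0.009 -0.005] max 0.019
[{"dx": 0.001, "dy": -0.0115, "dz": -0.0, "ax": -0.0053, "ay": -0.0, "az": 0.0038}, {"dx": 0.0009, "dy": -0.0111, "dz": -0.0001, "ax": -0.0055, "ay": -0.0, "az": 0.0038}, {"dx": 0.0008, "dy": -0.0107, "dz": -0.0001, "ax": -0.0035, "ay": -0.0001, "az": 0.0036}, {"dx": 0.0008, "dy": -0.01, "dz": -0.0001, "ax": -0.0009, "ay": -0.0, "az": 0.0035}, {"dx": 0.0007, "dy": -0.0095, "dz": -0.0001, "ax": 0.0014, "ay": -0.0001, "az": 0.0034}]
row 45
```

Back to −0.018, on plan.

Emit:
arm_command(
  moves=[
    {"dx": 0.001,"dy": -0.0115,"dz": 0,"ax": -0.0053,"ay": 0,"az": 0.0038},
    {"dx": 0.0009,"dy": -0.0111,"dz": -0.0001,"ax": -0.0055,"ay": 0,"az": 0.0038},
    {"dx": 0.0008,"dy": -0.0107,"dz": -0.0001,"ax": -0.0035,"ay": -0.0001,"az": 0.0036},
    {"dx": 0.0008,"dy": -0.01,"dz": -0.0001,"ax": -0.0009,"ay": 0,"az": 0.0035},
    {"dx": 0.0007,"dy": -0.0095,"dz": -0.0001,"ax": 0.0014,"ay": -0.0001,"az": 0.0034},
  ],
)

```text
t: 13.33
position: [460.7, 128.2, 295.8]
orientation: [0.997, 0.075, -0.0, 0.005]
ft_force: [0.9, 0.7, -7.2]
grip_width: 23.7
grasp_force: 50.0
```

```bash
python3 carry.py scene
```

```text
scene t 13.333 grip [460.8 127.5 235.8] yaw 0.151 roll -0.0107 pitch -0.0010 phi -0.0045 dx -0.5 n 247 rms 1.0 grip 50.0
est phi 0.0007 w -0.0365 s 1.116 bias 0.0000 resid [ 0.0001 -0.0015  0.0003 -0.0003  0.0002]
phi plan [-0.002 -0.002 -0.001 -0.     0.    -0.    -0.003 -0.003 -0.002] r [-0.006  0.002  0.008  0.013  0.016  0.017  0.016] max 0.003
[{"dx": 0.0006, "dy": -0.0088, "dz": -0.0001, "ax": 0.0063, "ay": 0.0, "az": 0.0031}, {"dx": 0.0006, "dy": -0.0081, "dz": -0.0001, "ax": 0.0076, "ay": 0.0, "az": 0.003}, {"dx": 0.0005, "dy": -0.0077, "dz": 0.0, "ax": 0.0067, "ay": 0.0, "az": 0.0028}, {"dx": 0.0005, "dy": -0.0072, "dz": 0.0001, "ax": 0.0048, "ay": 0.0, "az": 0.0026}, {"dx": 0.0004, "dy": -0.0069, "dz": 0.0001, "ax": 0.0027, "ay": 0.0001, "az": 0.0025}]
row 50
```

Emit:
arm_command(
  moves=[
    {"dx": 0.0006,"dy": -0.0088,"dz": -0.0001,"ax": 0.0063,"ay": 0,"az": 0.0031},
    {"dx": 0.0006,"dy": -0.0081,"dz": -0.0001,"ax": 0.0076,"ay": 0,"az": 0.003},
    {"dx": 0.0005,"dy": -0.0077,"dz": 0,"ax": 0.0067,"ay": 0,"az": 0.0028},
    {"dx": 0.0005,"dy": -0.0072,"dz": 0.0001,"ax": 0.0048,"ay": 0,"az": 0.0026},
    {"dx": 0.0004,"dy": -0.0069,"dz": 0.0001,"ax": 0.0027,"ay": 0.0001,"az": 0.0025},
  ],
)

```text
t: 13.8
position: [458.1, 166.4, 296.0]
orientation: [0.998, 0.068, -0.001, -0.008]
ft_force: [0.9, -0.2, -7.9]
grip_width: 23.7
grasp_force: 50.0
```

```bash
python3 carry.py scene
```

```text
scene t 13.800 grip [458.  167.4 236. ] yaw 0.137 roll 0.0163 pitch 0.0001 phi -0.0053 dx -0.6 n 249 rms 0.9 grip 50.0
est phi -0.0006 w -0.0392 s 1.115 bias 0.0002 resid [-0.0015  0.0003 -0.0002  0.0002 -0.    ]
phi plan [-0.003 -0.003 -0.003 -0.002 -0.001 -0.001 -0.002 -0.002 -0.001] r [0.016 0.017 0.016 0.015 0.014 0.012 0.011] max 0.003
[{"dx": 0.0003, "dy": -0.0063, "dz": 0.0001, "ax": 0.0006, "ay": 0.0, "az": 0.0022}, {"dx": 0.0003, "dy": -0.0059, "dz": 0.0001, "ax": 0.0003, "ay": 0.0001, "az": 0.002}, {"dx": 0.0003, "dy": -0.0053, "dz": 0.0001, "ax": -0.0004, "ay": -0.0, "az": 0.0019}, {"dx": 0.0002, "dy": -0.0047, "dz": 0.0001, "ax": -0.0009, "ay": 0.0, "az": 0.0016}, {"dx": 0.0002, "dy": -0.0042, "dz": 0.0, "ax": -0.0014, "ay": 0.0, "az": 0.0014}]
row 55
```

Emit:
arm_command(
  moves=[
    {"dx": 0.0003,"dy": -0.0063,"dz": 0.0001,"ax": 0.0006,"ay": 0,"az": 0.0022},
    {"dx": 0.0003,"dy": -0.0059,"dz": 0.0001,"ax": 0.0003,"ay": 0.0001,"az": 0.002},
    {"dx": 0.0003,"dy": -0.0053,"dz": 0.0001,"ax": -0.0004,"ay": 0,"az": 0.0019},
    {"dx": 0.0002,"dy": -0.0047,"dz": 0.0001,"ax": -0.0009,"ay": 0,"az": 0.0016},
    {"dx": 0.0002,"dy": -0.0042,"dz": 0,"ax": -0.0014,"ay": 0,"az": 0.0014},
  ],
)

```text
t: 14.27
position: [455.8, 192.7, 296.0]
orientation: [0.998, 0.064, -0.0, -0.007]
ft_force: [-0.1, -0.4, -7.9]
grip_width: 23.5
grasp_force: 50.0
```

```bash
python3 carry.py scene
```

```text
scene t 14.267 grip [455.7 193.5 236. ] yaw 0.128 roll 0.0140 pitch -0.0000 phi -0.0060 dx -0.5 n 253 rms 1.0 grip 50.0
est phi -0.0012 w -0.0179 s 1.115 bias 0.0003 resid [ 0.0003 -0.0002  0.0002 -0.0001  0.    ]
phi plan [-0.002 -0.002 -0.001 -0.001 -0.    -0.    -0.    -0.    -0.   ] r [0.013 0.012 0.011 0.009 0.008 0.006 0.005] max 0.002
[{"dx": 0.0002, "dy": -0.0036, "dz": 0.0001, "ax": -0.0008, "ay": 0.0, "az": 0.0013}, {"dx": 0.0001, "dy": -0.0031, "dz": 0.0, "ax": -0.0012, "ay": 0.0001, "az": 0.001}, {"dx": 0.0001, "dy": -0.0026, "dz": 0.0, "ax": -0.0015, "ay": -0.0, "az": 0.0009}, {"dx": 0.0001, "dy": -0.0021, "dz": 0.0001, "ax": -0.0015, "ay": -0.0, "az": 0.0007}, {"dx": 0.0001, "dy": -0.0017, "dz": -0.0, "ax": -0.0015, "ay": -0.0, "az": 0.0005}]
row 60
```

Emit:
arm_command(
  moves=[
    {"dx": 0.0002,"dy": -0.0036,"dz": 0.0001,"ax": -0.0008,"ay": 0,"az": 0.0013},
    {"dx": 0.0001,"dy": -0.0031,"dz": 0,"ax": -0.0012,"ay": 0.0001,"az": 0.001},
    {"dx": 0.0001,"dy": -0.0026,"dz": 0,"ax": -0.0015,"ay": 0,"az": 0.0009},
    {"dx": 0.0001,"dy": -0.0021,"dz": 0.0001,"ax": -0.0015,"ay": 0,"az": 0.0007},
    {"dx": 0.0001,"dy": -0.0017,"dz": 0,"ax": -0.0015,"ay": 0,"az": 0.0005},
  ],
)

```text
t: 14.73
position: [454.8, 205.5, 295.9]
orientation: [0.998, 0.062, -0.0, -0.004]
ft_force: [-0.1, -1.0, -7.3]
grip_width: 23.8
grasp_force: 50.0
```

```bash
python3 carry.py scene,top
```

```text
scene t 14.733 grip [454.7 205.9 235.9] yaw 0.124 roll 0.0075 pitch 0.0001 phi -0.0076 dx -0.6 n 254 rms 1.0 grip 50.0
top t 14.783 grip [454.7 206.2 235.9] yaw 0.124 roll 0.0078 pitch 0.0001 phi -0.0075 dx 0.1 n 63 rms 1.0 grip 50.0
est phi -0.0043 w -0.0086 s 1.115 bias 0.0007 resid [ 0.0004 -0.0003 -0.001  -0.0006  0.0008]
phi plan [-0.005 -0.005 -0.005 -0.004 -0.004 -0.004 -0.004 -0.003 -0.002] r [0.01  0.012 0.013 0.011 0.009 0.007 0.004] max 0.005
[{"dx": 0.0, "dy": -0.001, "dz": -0.0, "ax": 0.0026, "ay": -0.0, "az": 0.0004}, {"dx": 0.0001, "dy": -0.0007, "dz": -0.0, "ax": 0.002, "ay": -0.0, "az": 0.0003}, {"dx": -0.0, "dy": -0.0004, "dz": -0.0, "ax": 0.0004, "ay": -0.0, "az": 0.0002}, {"dx": -0.0, "dy": -0.0004, "dz": 0.0, "ax": -0.001, "ay": -0.0, "az": 0.0001}, {"dx": -0.0, "dy": -0.0002, "dz": 0.0, "ax": -0.0022, "ay": -0.0, "az": 0.0}]
row 65
```

Emit:
arm_command(
  moves=[
    {"dx": 0,"dy": -0.001,"dz": 0,"ax": 0.0026,"ay": 0,"az": 0.0004},
    {"dx": 0.0001,"dy": -0.0007,"dz": 0,"ax": 0.002,"ay": 0,"az": 0.0003},
    {"dx": 0,"dy": -0.0004,"dz": 0,"ax": 0.0004,"ay": 0,"az": 0.0002},
    {"dx": 0,"dy": -0.0004,"dz": 0,"ax": -0.001,"ay": 0,"az": 0.0001},
    {"dx": 0,"dy": -0.0002,"dz": 0,"ax": -0.0022,"ay": 0,"az": 0},
  ],
)

```text
t: 15.25
position: [454.6, 207.9, 296.0]
orientation: [0.998, 0.061, -0.0, -0.005]
ft_force: [-0.7, 0.4, -7.8]
grip_width: 23.6
grasp_force: 50.0
```

```bash
python3 - <<'E'
exec(open('carry.py').read().replace("sys.argv[1].split(',')","('scene','top')"))
# station seen now against the carrier, same picture
import cv2
for c in ('scene','top'):
    d=arm.camera(c) if 0 else None
E
```

```text
scene t 15.250 grip [454.5 208.4 236. ] yaw 0.123 roll 0.0093 pitch 0.0001 phi -0.0087 dx -0.5 n 245 rms 0.9 grip 50.0
top t 15.300 grip [454.5 208.5 236. ] yaw 0.123 roll 0.0091 pitch 0.0001 phi -0.0079 dx 0.0 n 66 rms 1.1 grip 50.0
est phi -0.0050 w 0.0014 s 1.114 bias 0.0005 resid [-0.0009 -0.0001  0.0012 -0.0008  0.0005]
phi plan [-0.005 -0.005 -0.004 -0.004 -0.003 -0.002 -0.002 -0.001 -0.001] r [ 0.009  0.008  0.006  0.004  0.002  0.    -0.001] max 0.005
[{"dx": -0.0, "dy": -0.0, "dz": 0.0, "ax": -0.0004, "ay": -0.0, "az": 0.0}, {"dx": -0.0, "dy": -0.0001, "dz": 0.0, "ax": -0.0012, "ay": -0.0, "az": 0.0}, {"dx": -0.0, "dy": -0.0001, "dz": 0.0, "ax": -0.0018, "ay": -0.0, "az": 0.0}, {"dx": -0.0, "dy": -0.0001, "dz": 0.0, "ax": -0.0021, "ay": -0.0, "az": 0.0}, {"dx": -0.0, "dy": -0.0002, "dz": 0.0, "ax": -0.002, "ay": -0.0, "az": 0.0}]
row 70
```

Emit:
arm_command(
  moves=[
    {"dx": 0,"dy": 0,"dz": 0,"ax": -0.0004,"ay": 0,"az": 0},
    {"dx": 0,"dy": -0.0001,"dz": 0,"ax": -0.0012,"ay": 0,"az": 0},
    {"dx": 0,"dy": -0.0001,"dz": 0,"ax": -0.0018,"ay": 0,"az": 0},
    {"dx": 0,"dy": -0.0001,"dz": 0,"ax": -0.0021,"ay": 0,"az": 0},
    {"dx": 0,"dy": -0.0002,"dz": 0,"ax": -0.002,"ay": 0,"az": 0},
  ],
)

```text
t: 15.77
position: [454.5, 208.4, 296.0]
orientation: [0.998, 0.061, -0.0, -0.001]
ft_force: [-0.6, 0.6, -7.2]
grip_width: 23.4
grasp_force: 50.0
```

```bash
sed -i "s/        d=arm.camera(c); f=/        d=arm.camera(c); np.savez('last_'+c,P=cloud(d),F=d['frame']); f=/" ctl.py; python3 carry.py scene,top
python3 - <<'E'
import numpy as np,cv2
Rr=lambda p:(lambda r:(np.round(r[0],1),np.round(r[1],1),round(r[2],1),len(p)))(cv2.minAreaRect(p[:,:2].astype(np.float32)))
w=.123; ex=np.array([np.cos(w),np.sin(w)]);ey=np.array([-np.sin(w),np.cos(w)])
for c in ('scene','top'):
    d=np.load(f'last_{c}.npz');P=d['P'].reshape(-1,3);F=d['F'].reshape(-1,3).astype(int);X,Y,Z=P.T
    loc=np.c_[(P[:,:2]-[454.5,208.5])@ex,(P[:,:2]-[454.5,208.5])@ey]
    k=(abs(loc[:,0]-104)<25)&(abs(loc[:,1])<50)&(Z>244)&(Z<262); print(c,'cheek local',loc[k].min(0),loc[k].max(0),k.sum())
    p=(loc[:,0]>-145)&(loc[:,0]<100)&(abs(loc[:,1])<70)&(Z>108)&(Z<120)&(F.min(1)>80); print(c,'plate',loc[p].min(0),loc[p].max(0),np.median(Z[p]),p.sum())
    f=(abs(loc[:,0]-150)<30)&(abs(loc[:,1])<60)&(Z>45)&(Z<80); print(c,'fork',loc[f].min(0),loc[f].max(0),f.sum())
E
```

```text
scene t 15.767 grip [454.5 208.6 236. ] yaw 0.123 roll 0.0017 pitch 0.0001 phi -0.0042 dx -0.6 n 251 rms 0.9 grip 50.0
top t 15.817 grip [454.5 208.6 236. ] yaw 0.123 roll 0.0017 pitch 0.0001 phi -0.0041 dx 0.1 n 74 rms 1.4 grip 50.0
est phi -0.0010 w 0.0097 s 1.083 bias 0.0009 resid [ 0.0013 -0.0004  0.0009 -0.0014  0.001 ]
phi plan [-0.     0.     0.001  0.002  0.002  0.002  0.002  0.002  0.002] r [-0.001 -0.004 -0.006 -0.007 -0.006 -0.005 -0.004] max 0.002
[{"dx": -0.0, "dy": -0.0001, "dz": 0.0, "ax": -0.0029, "ay": -0.0, "az": 0.0}, {"dx": -0.0, "dy": -0.0002, "dz": 0.0, "ax": -0.003, "ay": -0.0, "az": 0.0}, {"dx": -0.0, "dy": -0.0001, "dz": 0.0, "ax": -0.002, "ay": -0.0, "az": 0.0}, {"dx": -0.0, "dy": -0.0001, "dz": 0.0, "ax": -0.0008, "ay": -0.0, "az": 0.0}, {"dx": -0.0, "dy": 0.0, "dz": 0.0, "ax": 0.0004, "ay": -0.0, "az": 0.0}]
row 75
scene cheek local [97.60577806 -2.19927343] [127.97030689  26.57819801] 52
scene plate [-138.49770337  -57.41066891] [99.80164156 62.78050416] 114.57981243131576 821
scene fork [134.14308095 -52.25927458] [168.57182735  56.997764  ] 137
top cheek local [106.23589407 -23.22458287] [126.91862354  25.71800661] 11
top plate [-88.40809868 -58.39204891] [99.62864584 61.68009395] 113.44195088876506 290
top fork [132.66677909 -53.96567217] [166.86760072  56.91382506] 58
```

Carrier plate and fork both centre at the same local y (+2), and x agrees, so I'm square over the dock. I keep holding.

Emit:
arm_command(
  moves=[
    {"dx": 0,"dy": -0.0001,"dz": 0,"ax": -0.0029,"ay": 0,"az": 0},
    {"dx": 0,"dy": -0.0002,"dz": 0,"ax": -0.003,"ay": 0,"az": 0},
    {"dx": 0,"dy": -0.0001,"dz": 0,"ax": -0.002,"ay": 0,"az": 0},
    {"dx": 0,"dy": -0.0001,"dz": 0,"ax": -0.0008,"ay": 0,"az": 0},
    {"dx": 0,"dy": 0,"dz": 0,"ax": 0.0004,"ay": 0,"az": 0},
  ],
)

```text
t: 16.28
position: [454.5, 209.0, 296.0]
orientation: [0.998, 0.062, 0.0, 0.003]
ft_force: [-0.9, -0.2, -8.2]
grip_width: 24.3
grasp_force: 50.0
```

```bash
sed "s/t_free=7.6/t_free=7.6,nrow=10/" carry.py > carry10.py; python3 carry10.py scene,top
```

```text
scene t 16.283 grip [454.5 208.7 236. ] yaw 0.123 roll -0.0064 pitch 0.0001 phi 0.0041 dx -0.6 n 248 rms 1.0 grip 50.0
top t 16.333 grip [454.5 208.6 236. ] yaw 0.123 roll -0.0064 pitch 0.0001 phi 0.0037 dx -0.0 n 60 rms 0.8 grip 50.0
est phi 0.0068 w 0.0084 s 1.045 bias 0.0008 resid [ 0.001  -0.0001  0.0025 -0.002   0.0008]
phi plan [ 0.007  0.008  0.008  0.008  0.007  0.007  0.006  0.004  0.003  0.002
  0.001  0.001  0.    -0.   ] r [-0.011 -0.015 -0.016 -0.016 -0.013 -0.009 -0.005 -0.002  0.001  0.003
  0.004  0.004] max 0.008
[{"dx": -0.0, "dy": -0.0002, "dz": 0.0, "ax": -0.0046, "ay": -0.0, "az": 0.0}, {"dx": -0.0, "dy": -0.0003, "dz": 0.0, "ax": -0.0039, "ay": -0.0, "az": 0.0}, {"dx": -0.0, "dy": -0.0001, "dz": 0.0, "ax": -0.0015, "ay": -0.0, "az": 0.0}, {"dx": -0.0, "dy": 0.0001, "dz": 0.0, "ax": 0.001, "ay": -0.0, "az": 0.0}, {"dx": -0.0, "dy": 0.0002, "dz": 0.0, "ax": 0.0026, "ay": -0.0, "az": 0.0}]
[{"dx": -0.0, "dy": 0.0002, "dz": 0.0, "ax": 0.0037, "ay": -0.0, "az": 0.0}, {"dx": -0.0, "dy": 0.0002, "dz": 0.0, "ax": 0.0038, "ay": -0.0, "az": 0.0}, {"dx": -0.0, "dy": 0.0002, "dz": 0.0, "ax": 0.0035, "ay": -0.0, "az": 0.0}, {"dx": -0.0, "dy": 0.0002, "dz": 0.0, "ax": 0.0028, "ay": -0.0, "az": 0.0}, {"dx": -0.0, "dy": 0.0001, "dz": 0.0, "ax": 0.0019, "ay": -0.0, "az": 0.0}]
row 80
```

Emit:
arm_command(
  moves=[
    {"dx": 0,"dy": -0.0002,"dz": 0,"ax": -0.0046,"ay": 0,"az": 0},
    {"dx": 0,"dy": -0.0003,"dz": 0,"ax": -0.0039,"ay": 0,"az": 0},
    {"dx": 0,"dy": -0.0001,"dz": 0,"ax": -0.0015,"ay": 0,"az": 0},
    {"dx": 0,"dy": 0.0001,"dz": 0,"ax": 0.001,"ay": 0,"az": 0},
    {"dx": 0,"dy": 0.0002,"dz": 0,"ax": 0.0026,"ay": 0,"az": 0},
  ],
)

```text
t: 16.8
position: [454.4, 209.3, 296.0]
orientation: [0.998, 0.062, 0.0, 0.006]
ft_force: [-0.4, -0.8, -8.2]
grip_width: 23.8
grasp_force: 50.0
```

Emit:
arm_command(
  moves=[
    {"dx": 0,"dy": 0.0002,"dz": 0,"ax": 0.0037,"ay": 0,"az": 0},
    {"dx": 0,"dy": 0.0002,"dz": 0,"ax": 0.0038,"ay": 0,"az": 0},
    {"dx": 0,"dy": 0.0002,"dz": 0,"ax": 0.0035,"ay": 0,"az": 0},
    {"dx": 0,"dy": 0.0002,"dz": 0,"ax": 0.0028,"ay": 0,"az": 0},
    {"dx": 0,"dy": 0.0001,"dz": 0,"ax": 0.0019,"ay": 0,"az": 0},
  ],
)

```text
t: 17.22
position: [454.5, 208.2, 296.0]
orientation: [0.998, 0.061, -0.0, -0.002]
ft_force: [-0.6, 0.1, -8.0]
grip_width: 23.7
grasp_force: 50.0
```

```bash
python3 carry10.py scene,top
```

```text
scene t 17.217 grip [454.5 208.4 236. ] yaw 0.123 roll 0.0030 pitch 0.0000 phi 0.0213 dx -0.7 n 258 rms 1.0 grip 50.0
top t 17.267 grip [454.5 208.4 236. ] yaw 0.123 roll 0.0031 pitch 0.0001 phi 0.0221 dx 0.1 n 64 rms 1.0 grip 50.0
est phi 0.0271 w 0.0455 s 1.100 bias -0.0007 resid [ 0.0024 -0.0004  0.0028 -0.002   0.0013]
phi plan [0.03  0.034 0.037 0.039 0.039 0.036 0.032 0.027 0.021 0.016 0.011 0.008
 0.004 0.001] r [-0.033 -0.068 -0.088 -0.093 -0.084 -0.067 -0.047 -0.026 -0.008  0.006
  0.016  0.02 ] max 0.039
[{"dx": -0.0, "dy": -0.0021, "dz": 0.0, "ax": -0.0356, "ay": -0.0, "az": 0.0}, {"dx": -0.0, "dy": -0.0021, "dz": 0.0001, "ax": -0.0348, "ay": -0.0, "az": 0.0}, {"dx": -0.0, "dy": -0.0013, "dz": -0.0, "ax": -0.0206, "ay": -0.0, "az": 0.0}, {"dx": -0.0, "dy": -0.0002, "dz": -0.0, "ax": -0.0046, "ay": -0.0, "az": 0.0}, {"dx": -0.0, "dy": 0.0005, "dz": -0.0, "ax": 0.0085, "ay": -0.0, "az": 0.0}]
[{"dx": -0.0, "dy": 0.001, "dz": 0.0, "ax": 0.0168, "ay": -0.0, "az": 0.0}, {"dx": -0.0, "dy": 0.0012, "dz": 0.0, "ax": 0.0207, "ay": -0.0, "az": 0.0}, {"dx": -0.0, "dy": 0.0013, "dz": 0.0, "ax": 0.0208, "ay": -0.0, "az": 0.0}, {"dx": -0.0, "dy": 0.0011, "dz": 0.0, "ax": 0.0183, "ay": -0.0, "az": 0.0}, {"dx": -0.0, "dy": 0.0008, "dz": 0.0, "ax": 0.0142, "ay": -0.0, "az": 0.0}]
row 85
```

```bash
sed -i "s#(v\[2\]-1)/.07#(v[2]-1.09)/.03#; s#v\[3\]/.002#v[3]/.004#" ctl.py; sed "s/:-5\]/:-10]/" undo.py | python3 -; for w in 2.5 4; do cp log.json l.tmp; cp cmd.json c.tmp; sed "s/t_free=7.6/t_free=7.6,win=$w/" carry_nolook.py > cn.py; python3 cn.py; [ $w = 2.5 ] && cp l.tmp log.json && cp c.tmp cmd.json; done; python3 -c "
from ctl import *; print(L['r'][-7:])"
```

```text
est phi 0.0282 w 0.0474 s 1.095 bias -0.0016 resid [ 0.0016 -0.001   0.0022 -0.0019  0.0015]
phi plan [0.031 0.035 0.039 0.041 0.04  0.038 0.036 0.031 0.025] r [-0.035 -0.07  -0.09  -0.092 -0.081 -0.061 -0.039] max 0.041
[{"dx": -0.0, "dy": -0.0022, "dz": 0.0001, "ax": -0.0373, "ay": -0.0, "az": 0.0}, {"dx": -0.0, "dy": -0.0022, "dz": -0.0, "ax": -0.0357, "ay": -0.0, "az": 0.0}, {"dx": -0.0, "dy": -0.0012, "dz": -0.0, "ax": -0.0198, "ay": -0.0, "az": 0.0}, {"dx": -0.0, "dy": -0.0001, "dz": 0.0, "ax": -0.0024, "ay": -0.0, "az": 0.0}, {"dx": -0.0, "dy": 0.0007, "dz": 0.0, "ax": 0.0114, "ay": -0.0, "az": 0.0}]
row 85
est phi 0.0272 w 0.0461 s 1.107 bias -0.0008 resid [ 0.0023 -0.0005  0.0026 -0.002   0.0014]
phi plan [0.03  0.034 0.038 0.039 0.039 0.037 0.035 0.03  0.025] r [-0.034 -0.069 -0.088 -0.091 -0.08  -0.061 -0.039] max 0.039
[{"dx": -0.0, "dy": -0.0022, "dz": 0.0, "ax": -0.0366, "ay": -0.0, "az": 0.0}, {"dx": -0.0, "dy": -0.0021, "dz": 0.0001, "ax": -0.035, "ay": -0.0, "az": 0.0}, {"dx": -0.0, "dy": -0.0012, "dz": -0.0, "ax": -0.0196, "ay": -0.0, "az": 0.0}, {"dx": -0.0, "dy": -0.0001, "dz": -0.0, "ax": -0.0026, "ay": -0.0, "az": 0.0}, {"dx": -0.0, "dy": 0.0006, "dz": 0.0, "ax": 0.0109, "ay": -0.0, "az": 0.0}]
row 85
[[17.21663333333333, 0.0028243111446556363, 102.51008057554094], [17.3167, 0.0028243111446556363, 102.51008057554094], [17.400033333333333, -0.03375989081191268, 102.51008057554094], [17.48336666666667, -0.06875451484652054, 102.51008057554094], [17.5667, -0.08840996830821603, 102.51008057554094], [17.650033333333333, -0.09099473820916898, 102.51008057554094], [17.73336666666667, -0.08006215555582924, 102.51008057554094]]
```

All estimates agree, so I run five rows.

Emit:
arm_command(
  moves=[
    {"dx": 0,"dy": -0.0022,"dz": 0,"ax": -0.0366,"ay": 0,"az": 0},
    {"dx": 0,"dy": -0.0021,"dz": 0.0001,"ax": -0.035,"ay": 0,"az": 0},
    {"dx": 0,"dy": -0.0012,"dz": 0,"ax": -0.0196,"ay": 0,"az": 0},
    {"dx": 0,"dy": -0.0001,"dz": 0,"ax": -0.0026,"ay": 0,"az": 0},
    {"dx": 0,"dy": 0.0006,"dz": 0,"ax": 0.0109,"ay": 0,"az": 0},
  ],
)

```text
t: 17.73
position: [453.8, 213.9, 295.6]
orientation: [0.997, 0.062, 0.002, 0.039]
ft_force: [0.2, 1.0, -8.8]
grip_width: 23.8
grasp_force: 50.0
```

```bash
sed -i "s/t_free=7.6/t_free=7.6,win=3./" carry.py; python3 carry.py scene,top
```

```text
scene t 17.733 grip [454.4 209.2 235.8] yaw 0.124 roll -0.0790 pitch -0.0002 phi 0.0376 dx -0.5 n 254 rms 1.0 grip 50.0
top t 17.783 grip [454.4 208.7 235.9] yaw 0.124 roll -0.0784 pitch -0.0001 phi 0.0364 dx 0.1 n 63 rms 1.0 grip 50.0
est phi 0.0418 w -0.0350 s 1.105 bias -0.0019 resid [ 0.0019 -0.0009  0.0027 -0.0013  0.0004]
phi plan [0.04  0.035 0.03  0.024 0.018 0.013 0.01  0.006 0.002] r [-0.068 -0.049 -0.029 -0.01   0.005  0.015  0.02 ] max 0.04
[{"dx": -0.0, "dy": 0.0008, "dz": 0.0, "ax": 0.0122, "ay": -0.0, "az": 0.0}, {"dx": -0.0, "dy": 0.0011, "dz": 0.0, "ax": 0.0186, "ay": -0.0, "az": 0.0}, {"dx": -0.0, "dy": 0.0012, "dz": 0.0, "ax": 0.0203, "ay": -0.0, "az": 0.0}, {"dx": -0.0, "dy": 0.0011, "dz": 0.0, "ax": 0.0188, "ay": -0.0, "az": 0.0}, {"dx": -0.0, "dy": 0.0009, "dz": 0.0, "ax": 0.015, "ay": -0.0, "az": 0.0}]
row 90
```

Emit:
arm_command(
  moves=[
    {"dx": 0,"dy": 0.0008,"dz": 0,"ax": 0.0122,"ay": 0,"az": 0},
    {"dx": 0,"dy": 0.0011,"dz": 0,"ax": 0.0186,"ay": 0,"az": 0},
    {"dx": 0,"dy": 0.0012,"dz": 0,"ax": 0.0203,"ay": 0,"az": 0},
    {"dx": 0,"dy": 0.0011,"dz": 0,"ax": 0.0188,"ay": 0,"az": 0},
    {"dx": 0,"dy": 0.0009,"dz": 0,"ax": 0.015,"ay": 0,"az": 0},
  ],
)

```text
t: 18.25
position: [454.6, 207.7, 296.1]
orientation: [0.998, 0.061, -0.0, -0.003]
ft_force: [0.8, 0.3, -8.3]
grip_width: 23.6
grasp_force: 50.0
```

```bash
python3 carry.py scene,top
```

```text
scene t 18.250 grip [454.6 208.  236.1] yaw 0.122 roll 0.0063 pitch 0.0002 phi 0.0078 dx -0.6 n 242 rms 1.0 grip 50.0
top t 18.300 grip [454.6 207.7 236.1] yaw 0.122 roll 0.0064 pitch 0.0002 phi 0.0027 dx 0.1 n 66 rms 0.9 grip 50.0
est phi 0.0101 w -0.0548 s 1.098 bias -0.0025 resid [ 0.0026 -0.0012  0.0005 -0.0022  0.002 ]
phi plan [ 0.007  0.004  0.    -0.002 -0.004 -0.005 -0.005 -0.005 -0.004] r [0.011 0.018 0.022 0.023 0.021 0.017 0.013] max 0.007
[{"dx": -0.0, "dy": 0.0004, "dz": 0.0, "ax": 0.0066, "ay": -0.0, "az": 0.0}, {"dx": -0.0, "dy": 0.0004, "dz": 0.0, "ax": 0.0067, "ay": -0.0, "az": 0.0}, {"dx": -0.0, "dy": 0.0003, "dz": 0.0, "ax": 0.004, "ay": -0.0, "az": 0.0}, {"dx": -0.0, "dy": 0.0, "dz": 0.0, "ax": 0.0008, "ay": -0.0, "az": 0.0}, {"dx": -0.0, "dy": -0.0001, "dz": 0.0, "ax": -0.0019, "ay": -0.0, "az": 0.0}]
row 95
```

Emit:
arm_command(
  moves=[
    {"dx": 0,"dy": 0.0004,"dz": 0,"ax": 0.0066,"ay": 0,"az": 0},
    {"dx": 0,"dy": 0.0004,"dz": 0,"ax": 0.0067,"ay": 0,"az": 0},
    {"dx": 0,"dy": 0.0003,"dz": 0,"ax": 0.004,"ay": 0,"az": 0},
    {"dx": 0,"dy": 0,"dz": 0,"ax": 0.0008,"ay": 0,"az": 0},
    {"dx": 0,"dy": -0.0001,"dz": 0,"ax": -0.0019,"ay": 0,"az": 0},
  ],
)

```text
t: 18.77
position: [454.7, 207.2, 296.0]
orientation: [0.998, 0.061, -0.001, -0.01]
ft_force: [-0.1, -1.2, -7.3]
grip_width: 24.0
grasp_force: 50.0
```

```bash
cat > lower.py <<'E'
from step import *
B=np.array([454.5,208.5,236]); N=40; mj=lambda s:(lambda u:10*u**3-15*u**4+6*u**5)(np.clip(s,0,1))
def pf(t,n):
    k=L.get('kl',0)+np.arange(n+1); L['kl']=int(k[0]+5); L['k']+=5
    return [B-[0,0,98*a] for a in mj(k/N)],[.123]*(n+1)
cycle(pf,sys.argv[1].split(','),t_free=7.6,win=3.); print('lower row',L['kl'])
E
python3 lower.py scene,top
```

```text
scene t 18.767 grip [454.5 208.5 236. ] yaw 0.123 roll 0.0210 pitch -0.0000 phi -0.0070 dx -0.7 n 252 rms 0.9 grip 50.0
top t 18.817 grip [454.5 208.6 236. ] yaw 0.123 roll 0.0208 pitch 0.0000 phi -0.0100 dx 0.1 n 65 rms 1.0 grip 50.0
est phi -0.0022 w 0.0029 s 1.099 bias -0.0026 resid [ 0.0006 -0.0016  0.0027 -0.0029  0.0021]
phi plan [-0.002 -0.001  0.     0.001  0.002  0.003  0.003  0.003  0.003] r [ 0.013  0.004 -0.004 -0.009 -0.011 -0.011 -0.009] max 0.003
[{"dx": -0.0, "dy": -0.0005, "dz": 0.0001, "ax": -0.0081, "ay": -0.0, "az": 0.0}, {"dx": -0.0, "dy": -0.0005, "dz": 0.0001, "ax": -0.0094, "ay": -0.0, "az": 0.0}, {"dx": -0.0, "dy": -0.0005, "dz": 0.0002, "ax": -0.0075, "ay": -0.0, "az": 0.0}, {"dx": -0.0, "dy": -0.0003, "dz": 0.0005, "ax": -0.0048, "ay": -0.0, "az": 0.0}, {"dx": -0.0, "dy": -0.0001, "dz": 0.0007, "ax": -0.002, "ay": -0.0, "az": 0.0}]
lower row 5
```

Emit:
arm_command(
  moves=[
    {"dx": 0,"dy": -0.0005,"dz": 0.0001,"ax": -0.0081,"ay": 0,"az": 0},
    {"dx": 0,"dy": -0.0005,"dz": 0.0001,"ax": -0.0094,"ay": 0,"az": 0},
    {"dx": 0,"dy": -0.0005,"dz": 0.0002,"ax": -0.0075,"ay": 0,"az": 0},
    {"dx": 0,"dy": -0.0003,"dz": 0.0005,"ax": -0.0048,"ay": 0,"az": 0},
    {"dx": 0,"dy": -0.0001,"dz": 0.0007,"ax": -0.002,"ay": 0,"az": 0},
  ],
)

```text
t: 19.28
position: [454.4, 209.5, 294.4]
orientation: [0.998, 0.062, 0.0, 0.005]
ft_force: [0.4, -0.1, -7.5]
grip_width: 23.9
grasp_force: 50.0
```

```bash
python3 lower.py scene,top
```

```text
scene t 19.283 grip [454.5 208.8 234.4] yaw 0.123 roll -0.0109 pitch 0.0002 phi 0.0017 dx -0.6 n 246 rms 1.0 grip 50.0
top t 19.333 grip [454.4 208.7 234.2] yaw 0.123 roll -0.0110 pitch -0.0003 phi -0.0033 dx 0.2 n 62 rms 1.1 grip 50.0
est phi 0.0062 w 0.0096 s 1.094 bias -0.0031 resid [ 0.0027 -0.0024  0.0027 -0.0042  0.0034]
phi plan [0.007 0.007 0.007 0.007 0.007 0.006 0.005 0.004 0.003] r [-0.014 -0.016 -0.016 -0.014 -0.011 -0.007 -0.003] max 0.007
[{"dx": -0.0, "dy": -0.0002, "dz": 0.0011, "ax": -0.0031, "ay": -0.0, "az": 0.0}, {"dx": -0.0, "dy": -0.0002, "dz": 0.0013, "ax": -0.0021, "ay": -0.0, "az": 0.0}, {"dx": -0.0, "dy": 0.0, "dz": 0.0017, "ax": 0.0, "ay": -0.0, "az": 0.0}, {"dx": -0.0, "dy": 0.0001, "dz": 0.0021, "ax": 0.0021, "ay": -0.0, "az": 0.0}, {"dx": -0.0, "dy": 0.0002, "dz": 0.0024, "ax": 0.0033, "ay": -0.0, "az": 0.0}]
lower row 10
```

Emit:
arm_command(
  moves=[
    {"dx": 0,"dy": -0.0002,"dz": 0.0011,"ax": -0.0031,"ay": 0,"az": 0},
    {"dx": 0,"dy": -0.0002,"dz": 0.0013,"ax": -0.0021,"ay": 0,"az": 0},
    {"dx": 0,"dy": 0,"dz": 0.0017,"ax": 0,"ay": 0,"az": 0},
    {"dx": 0,"dy": 0.0001,"dz": 0.0021,"ax": 0.0021,"ay": 0,"az": 0},
    {"dx": 0,"dy": 0.0002,"dz": 0.0024,"ax": 0.0033,"ay": 0,"az": 0},
  ],
)

```text
t: 19.8
position: [454.5, 209.1, 285.6]
orientation: [0.998, 0.061, 0.0, 0.005]
ft_force: [0.0, -0.0, -7.9]
grip_width: 24.0
grasp_force: 50.0
```

```bash
python3 lower.py scene,top
```

```text
scene t 19.800 grip [454.5 208.5 225.6] yaw 0.123 roll -0.0103 pitch 0.0001 phi 0.0023 dx -0.6 n 242 rms 0.8 grip 50.0
top t 19.850 grip [454.2 208.2 225.1] yaw 0.123 roll -0.0105 pitch -0.0010 phi -0.0016 dx 0.0 n 62 rms 1.1 grip 50.0
est phi 0.0072 w -0.0080 s 1.090 bias -0.0033 resid [ 0.0028 -0.0038  0.0039 -0.0031  0.0025]
phi plan [0.007 0.006 0.005 0.004 0.003 0.002 0.002 0.001 0.   ] r [-0.009 -0.007 -0.004 -0.002  0.001  0.002  0.003] max 0.007
[{"dx": -0.0, "dy": 0.0, "dz": 0.0028, "ax": 0.0014, "ay": -0.0, "az": 0.0}, {"dx": -0.0, "dy": 0.0001, "dz": 0.003, "ax": 0.0023, "ay": -0.0, "az": 0.0}, {"dx": -0.0, "dy": 0.0002, "dz": 0.0034, "ax": 0.0028, "ay": -0.0, "az": 0.0}, {"dx": -0.0, "dy": 0.0001, "dz": 0.0037, "ax": 0.0026, "ay": -0.0, "az": 0.0}, {"dx": -0.0, "dy": 0.0001, "dz": 0.0039, "ax": 0.0021, "ay": -0.0, "az": 0.0}]
lower row 15
```

Emit:
arm_command(
  moves=[
    {"dx": 0,"dy": 0,"dz": 0.0028,"ax": 0.0014,"ay": 0,"az": 0},
    {"dx": 0,"dy": 0.0001,"dz": 0.003,"ax": 0.0023,"ay": 0,"az": 0},
    {"dx": 0,"dy": 0.0002,"dz": 0.0034,"ax": 0.0028,"ay": 0,"az": 0},
    {"dx": 0,"dy": 0.0001,"dz": 0.0037,"ax": 0.0026,"ay": 0,"az": 0},
    {"dx": 0,"dy": 0.0001,"dz": 0.0039,"ax": 0.0021,"ay": 0,"az": 0},
  ],
)

```text
t: 20.32
position: [454.5, 208.4, 268.6]
orientation: [0.998, 0.061, -0.0, -0.0]
ft_force: [0.3, -0.4, -7.3]
grip_width: 23.8
grasp_force: 50.0
```

```bash
python3 lower.py scene,top
```

```text
scene t 20.317 grip [454.5 208.5 208.6] yaw 0.123 roll 0.0008 pitch -0.0001 phi -0.0002 dx -0.5 n 228 rms 1.0 grip 50.0
top t 20.367 grip [454.  208.2 207.8] yaw 0.123 roll 0.0004 pitch -0.0017 phi -0.0019 dx 0.3 n 67 rms 1.1 grip 50.0
est phi 0.0064 w 0.0007 s 1.094 bias -0.0039 resid [ 0.0039 -0.0022  0.0035 -0.0023  0.0015]
phi plan [0.006 0.007 0.007 0.007 0.007 0.006 0.006 0.005 0.004] r [-0.005 -0.01  -0.013 -0.013 -0.011 -0.008 -0.005] max 0.007
[{"dx": -0.0, "dy": -0.0003, "dz": 0.0042, "ax": -0.0054, "ay": -0.0, "az": 0.0}, {"dx": -0.0, "dy": -0.0003, "dz": 0.0043, "ax": -0.0052, "ay": -0.0, "az": 0.0}, {"dx": -0.0, "dy": -0.0002, "dz": 0.0044, "ax": -0.0027, "ay": -0.0, "az": 0.0}, {"dx": -0.0, "dy": -0.0001, "dz": 0.0046, "ax": -0.0002, "ay": -0.0, "az": 0.0}, {"dx": -0.0, "dy": 0.0001, "dz": 0.0046, "ax": 0.0018, "ay": -0.0, "az": 0.0}]
lower row 20
```

Emit:
arm_command(
  moves=[
    {"dx": 0,"dy": -0.0003,"dz": 0.0042,"ax": -0.0054,"ay": 0,"az": 0},
    {"dx": 0,"dy": -0.0003,"dz": 0.0043,"ax": -0.0052,"ay": 0,"az": 0},
    {"dx": 0,"dy": -0.0002,"dz": 0.0044,"ax": -0.0027,"ay": 0,"az": 0},
    {"dx": 0,"dy": -0.0001,"dz": 0.0046,"ax": -0.0002,"ay": 0,"az": 0},
    {"dx": 0,"dy": 0.0001,"dz": 0.0046,"ax": 0.0018,"ay": 0,"az": 0},
  ],
)

```text
t: 20.83
position: [454.4, 209.3, 246.4]
orientation: [0.998, 0.062, 0.0, 0.006]
ft_force: [-1.1, -0.1, -7.8]
grip_width: 23.8
grasp_force: 50.0
```

```bash
python3 lower.py scene,top
```

```text
scene t 20.833 grip [454.4 208.6 186.4] yaw 0.123 roll -0.0110 pitch -0.0002 phi -0.0018 dx -0.5 n 213 rms 0.9 grip 50.0
top t 20.883 grip [453.9 208.3 185.4] yaw 0.123 roll -0.0115 pitch -0.0021 phi -0.0010 dx 0.7 n 58 rms 0.9 grip 50.0
est phi 0.0063 w -0.0080 s 1.094 bias -0.0039 resid [ 0.0035 -0.0021  0.0017 -0.0005  0.0003]
phi plan [ 0.006  0.005  0.004  0.003  0.002  0.001  0.001  0.    -0.   ] r [-0.009 -0.006 -0.002  0.     0.002  0.003  0.004] max 0.006
[{"dx": -0.0, "dy": 0.0001, "dz": 0.0045, "ax": 0.0023, "ay": -0.0, "az": 0.0}, {"dx": -0.0, "dy": 0.0001, "dz": 0.0046, "ax": 0.0032, "ay": -0.0, "az": 0.0}, {"dx": -0.0, "dy": 0.0002, "dz": 0.0044, "ax": 0.0032, "ay": -0.0, "az": 0.0}, {"dx": -0.0, "dy": 0.0001, "dz": 0.0043, "ax": 0.0028, "ay": -0.0, "az": 0.0}, {"dx": -0.0, "dy": 0.0001, "dz": 0.0042, "ax": 0.0019, "ay": -0.0, "az": 0.0}]
lower row 25
```

Emit:
arm_command(
  moves=[
    {"dx": 0,"dy": 0.0001,"dz": 0.0045,"ax": 0.0023,"ay": 0,"az": 0},
    {"dx": 0,"dy": 0.0001,"dz": 0.0046,"ax": 0.0032,"ay": 0,"az": 0},
    {"dx": 0,"dy": 0.0002,"dz": 0.0044,"ax": 0.0032,"ay": 0,"az": 0},
    {"dx": 0,"dy": 0.0001,"dz": 0.0043,"ax": 0.0028,"ay": 0,"az": 0},
    {"dx": 0,"dy": 0.0001,"dz": 0.0042,"ax": 0.0019,"ay": 0,"az": 0},
  ],
)

```text
t: 21.35
position: [454.5, 208.3, 224.4]
orientation: [0.998, 0.061, -0.0, -0.001]
ft_force: [-0.1, -1.1, -7.1]
grip_width: 23.3
grasp_force: 50.0
```

```bash
python3 lower.py scene,top
```

```text
scene t 21.350 grip [454.5 208.4 164.4] yaw 0.123 roll 0.0025 pitch -0.0001 phi -0.0099 dx -0.6 n 207 rms 0.9 grip 50.0
top t 21.400 grip [454.  208.2 163.6] yaw 0.123 roll 0.0020 pitch -0.0018 phi -0.0146 dx 0.2 n 60 rms 1.1 grip 50.0
est phi -0.0054 w -0.0202 s 1.095 bias -0.0031 resid [ 0.0017 -0.0017 -0.0011 -0.0026  0.0032]
phi plan [-0.006 -0.008 -0.009 -0.01  -0.01  -0.01  -0.009 -0.008 -0.006] r [0.012 0.02  0.025 0.025 0.022 0.017 0.011] max 0.01
[{"dx": -0.0, "dy": 0.0006, "dz": 0.0039, "ax": 0.0093, "ay": -0.0, "az": 0.0}, {"dx": -0.0, "dy": 0.0006, "dz": 0.0037, "ax": 0.0087, "ay": -0.0, "az": 0.0}, {"dx": -0.0, "dy": 0.0003, "dz": 0.0034, "ax": 0.0047, "ay": -0.0, "az": 0.0}, {"dx": -0.0, "dy": 0.0001, "dz": 0.0031, "ax": 0.0002, "ay": -0.0, "az": 0.0}, {"dx": -0.0, "dy": -0.0001, "dz": 0.0027, "ax": -0.0033, "ay": -0.0, "az": 0.0}]
lower row 30
```

Emit:
arm_command(
  moves=[
    {"dx": 0,"dy": 0.0006,"dz": 0.0039,"ax": 0.0093,"ay": 0,"az": 0},
    {"dx": 0,"dy": 0.0006,"dz": 0.0037,"ax": 0.0087,"ay": 0,"az": 0},
    {"dx": 0,"dy": 0.0003,"dz": 0.0034,"ax": 0.0047,"ay": 0,"az": 0},
    {"dx": 0,"dy": 0.0001,"dz": 0.0031,"ax": 0.0002,"ay": 0,"az": 0},
    {"dx": 0,"dy": -0.0001,"dz": 0.0027,"ax": -0.0033,"ay": 0,"az": 0},
  ],
)

```text
t: 21.87
position: [454.6, 206.9, 207.7]
orientation: [0.998, 0.061, -0.001, -0.011]
ft_force: [-1.1, -0.2, -8.6]
grip_width: 24.0
grasp_force: 50.0
```

```bash
python3 lower.py scene,top; python3 undo.py; python3 - <<'E'
# final descent: level, to 0.7 mm below contact height, slow
from plan import *
p,q=load(); Q=tool(.123); print('now grip',p+q.apply([0,0,60]))
g0=p+q.apply([0,0,60]); r0=(R.from_euler('z',.123).inv()*q*R.from_euler('x',np.pi).inv()).as_euler('xyz')[0]; print(r0)
T=[]; 
zs=[1.9,1.9,1.6,1.3,1.2,1.0,.8,.6,.5,.4]; z=g0[2]
for i,d in enumerate(zs):
    z-=d; q=tool(.123,r0*max(0,1-(i+1)/6)); T.append((np.array([454.5,208.5,z])-q.apply([0,0,60]),q))
rows(T,save=False); print(z)
E
```

```text
scene t 21.867 grip [454.4 208.2 147.7] yaw 0.123 roll 0.0218 pitch -0.0003 phi -0.0165 dx -0.6 n 193 rms 0.9 grip 50.0
top t 21.917 grip [454.2 208.3 147.3] yaw 0.123 roll 0.0213 pitch -0.0011 phi -0.0158 dx 0.3 n 57 rms 1.0 grip 50.0
est phi -0.0092 w 0.0123 s 1.094 bias -0.0029 resid [-0.0009 -0.0024  0.0034 -0.0011  0.0008]
phi plan [-0.008 -0.007 -0.005 -0.003 -0.002 -0.001 -0.     0.001  0.001] r [ 0.016  0.008  0.001 -0.004 -0.007 -0.008 -0.008] max 0.008
[{"dx": -0.0, "dy": -0.0003, "dz": 0.0024, "ax": -0.006, "ay": -0.0, "az": 0.0}, {"dx": -0.0, "dy": -0.0004, "dz": 0.0021, "ax": -0.0076, "ay": -0.0, "az": 0.0}, {"dx": -0.0, "dy": -0.0004, "dz": 0.0017, "ax": -0.0069, "ay": -0.0, "az": 0.0}, {"dx": -0.0, "dy": -0.0004, "dz": 0.0014, "ax": -0.0052, "ay": -0.0, "az": 0.0}, {"dx": -0.0, "dy": -0.0002, "dz": 0.001, "ax": -0.0033, "ay": -0.0, "az": 0.0}]
lower row 35
now grip [454.51518917 208.48616413 148.16037355]
0.021900227391381824
[{"dx": -0.0, "dy": -0.0002, "dz": 0.0019, "ax": -0.0037, "ay": -0.0, "az": 0.0}, {"dx": -0.0, "dy": -0.0002, "dz": 0.0019, "ax": -0.0036, "ay": -0.0, "az": 0.0}, {"dx": -0.0, "dy": -0.0002, "dz": 0.0016, "ax": -0.0037, "ay": -0.0, "az": 0.0}, {"dx": -0.0, "dy": -0.0002, "dz": 0.0013, "ax": -0.0036, "ay": -0.0, "az": 0.0}, {"dx": -0.0, "dy": -0.0002, "dz": 0.0012, "ax": -0.0037, "ay": -0.0, "az": 0.0}]
[{"dx": -0.0, "dy": -0.0002, "dz": 0.001, "ax": -0.0036, "ay": -0.0, "az": 0.0}, {"dx": -0.0, "dy": -0.0, "dz": 0.0008, "ax": -0.0, "ay": -0.0, "az": 0.0}, {"dx": -0.0, "dy": -0.0, "dz": 0.0006, "ax": -0.0, "ay": -0.0, "az": 0.0}, {"dx": -0.0, "dy": -0.0, "dz": 0.0005, "ax": -0.0, "ay": -0.0, "az": 0.0}, {"dx": -0.0, "dy": -0.0, "dz": 0.0004, "ax": -0.0, "ay": -0.0, "az": 0.0}]
136.9603735488997
```

The tail is now inside the fork channel. I lower the rest gently.

Emit:
arm_command(
  moves=[
    {"dx": 0,"dy": -0.0003,"dz": 0.0024,"ax": -0.006,"ay": 0,"az": 0},
    {"dx": 0,"dy": -0.0004,"dz": 0.0021,"ax": -0.0076,"ay": 0,"az": 0},
    {"dx": 0,"dy": -0.0004,"dz": 0.0017,"ax": -0.0069,"ay": 0,"az": 0},
    {"dx": 0,"dy": -0.0004,"dz": 0.0014,"ax": -0.0052,"ay": 0,"az": 0},
    {"dx": 0,"dy": -0.0002,"dz": 0.001,"ax": -0.0033,"ay": 0,"az": 0},
  ],
)

```text
t: 22.38
position: [454.4, 209.2, 199.3]
orientation: [0.998, 0.062, 0.0, 0.004]
ft_force: [-0.0, 0.1, -6.6]
grip_width: 23.7
grasp_force: 50.0
```

Emit:
arm_command(
  moves=[
    {"dx": 0,"dy": 0.0001,"dz": 0.0008,"ax": 0.0024,"ay": 0,"az": 0},
    {"dx": 0,"dy": 0.0001,"dz": 0.0007,"ax": 0.0024,"ay": 0,"az": 0},
    {"dx": 0,"dy": 0.0001,"dz": 0.0005,"ax": 0.0023,"ay": 0,"az": 0},
    {"dx": 0,"dy": 0,"dz": 0.0005,"ax": 0,"ay": 0,"az": 0},
    {"dx": 0,"dy": 0,"dz": 0.0004,"ax": 0,"ay": 0,"az": 0},
  ],
)

```text
t: 22.8
position: [454.6, 208.6, 196.6]
orientation: [0.998, 0.061, 0.0, -0.0]
ft_force: [0.1, 0.7, -8.3]
grip_width: 23.9
grasp_force: 50.0
```

```bash
python3 - <<'E'
from ctl import *
look(('scene',)); s=arm.get_state(); print(s['ft_force'],s['torque'])
E
```

```text
scene t 22.800 grip [454.6 208.6 136.6] yaw 0.123 roll 0.0001 pitch 0.0001 phi -0.0032 dx -0.6 n 185 rms 1.0 grip 50.0
[-0.11356031 -0.45631349 -8.65942704] [-0.13788538  0.29188125 -0.00236523]
```

Emit:
arm_command(
  moves=[
    {"dx": 0,"dy": 0,"dz": 0.0003,"ax": 0,"ay": 0,"az": 0},
    {"dx": 0,"dy": 0,"dz": 0.0002,"ax": 0,"ay": 0,"az": 0},
    {"dx": 0,"dy": 0,"dz": 0.0002,"ax": 0,"ay": 0,"az": 0},
  ],
)

```text
t: 23.1
position: [454.5, 208.7, 195.9]
orientation: [0.998, 0.061, 0.0, -0.0]
ft_force: [-0.1, -0.7, -6.6]
grip_width: 23.6
grasp_force: 50.0
```

```bash
python3 - <<'E'
from ctl import *
look(('scene',)); s=arm.get_state(); print(s['ft_force'],s['torque'])
E
```

```text
scene t 23.100 grip [454.5 208.7 135.9] yaw 0.123 roll 0.0001 pitch 0.0001 phi -0.0003 dx -0.6 n 189 rms 1.1 grip 50.0
[ 0.40773978  0.01140376 -7.7459444 ] [-0.05026802  0.23285137 -0.03426944]
```

Emit:
arm_command(
  moves=[
    {"dx": 0,"dy": 0,"dz": 0.0003,"ax": 0,"ay": 0,"az": 0},
    {"dx": 0,"dy": 0,"dz": 0.0003,"ax": 0,"ay": 0,"az": 0},
    {"dx": 0,"dy": 0,"dz": 0,"ax": 0,"ay": 0,"az": 0},
  ],
)

```text
t: 23.4
position: [454.5, 208.7, 195.9]
orientation: [0.998, 0.061, 0.0, -0.0]
ft_force: [-2.6, -1.6, -1.3]
grip_width: 24.0
grasp_force: 50.0
```

```bash
python3 - <<'E'
from ctl import *
look(('scene',)); s=arm.get_state(); print(s['ft_force'],s['torque'])
E
```

```text
scene t 23.400 grip [454.6 208.7 135.9] yaw 0.123 roll 0.0002 pitch 0.0005 phi 0.0063 dx -0.8 n 193 rms 1.0 grip 50.0
[-1.52646539 -1.66260979 -1.30261737] [-0.1954836   0.61319033 -0.04676407]
```

Weight is on the plate and it's level, so I release and retreat upward.

Emit:
arm_command(
  moves=[
    {"dx": 0,"dy": 0,"dz": 0.0001,"ax": 0,"ay": 0,"az": 0},
    {"dx": 0,"dy": 0,"dz": 0,"ax": 0,"ay": 0,"az": 0},
    {"dx": 0,"dy": 0,"dz": 0,"ax": 0,"ay": 0,"az": 0},
  ],
  squeeze=5,
)

```text
t: 23.7
position: [454.5, 208.7, 195.9]
orientation: [0.998, 0.061, 0.0, -0.0]
ft_force: [-2.8, -2.3, 3.3]
grip_width: 24.0
grasp_force: 5.0
```

Emit:
arm_command(
  moves=[
    {"dx": 0,"dy": 0,"dz": 0,"ax": 0,"ay": 0,"az": 0},
    {"dx": 0,"dy": 0,"dz": 0,"ax": 0,"ay": 0,"az": 0},
    {"dx": 0,"dy": 0,"dz": 0,"ax": 0,"ay": 0,"az": 0},
    {"dx": 0,"dy": 0,"dz": 0,"ax": 0,"ay": 0,"az": 0},
    {"dx": 0,"dy": 0,"dz": 0,"ax": 0,"ay": 0,"az": 0},
  ],
  fingers=0.6,
)

```text
t: 24.12
position: [454.8, 208.8, 195.3]
orientation: [0.998, 0.061, 0.0, -0.0]
ft_force: [-0.3, 0.3, 0.4]
grip_width: 53.3
grasp_force: 0.0
```

```bash
python3 - <<'E'
from ctl import *
look(('scene','top')); s=arm.get_state(); print(s['ft_force'],s['grip_width'],s['grasp_force'])
E
```

```text
scene t 24.117 grip [454.8 208.8 135.3] yaw 0.123 roll 0.0003 pitch 0.0008 phi 0.0416 dx -1.0 n 201 rms 0.9 grip 0.0
top t 24.167 grip [454.7 208.8 135.3] yaw 0.123 roll 0.0002 pitch 0.0005 phi 0.0350 dx 0.2 n 51 rms 1.6 grip 0.0
[0.4696478  0.24883037 0.97295102] 54.42368474164738 0.0
```

Released, and the post is coming to rest against the fork (about 0.04, limit 0.16). I retreat straight up.

Emit:
arm_command(
  moves=[
    {"dx": 0,"dy": 0,"dz": -0.005,"ax": 0,"ay": 0,"az": 0},
    {"dx": 0,"dy": 0,"dz": -0.015,"ax": 0,"ay": 0,"az": 0},
    {"dx": 0,"dy": 0,"dz": -0.03,"ax": 0,"ay": 0,"az": 0},
    {"dx": 0,"dy": 0,"dz": -0.035,"ax": 0,"ay": 0,"az": 0},
    {"dx": 0,"dy": 0,"dz": -0.035,"ax": 0,"ay": 0,"az": 0},
  ],
)

```text
t: 24.63
position: [454.1, 208.5, 316.6]
orientation: [0.998, 0.061, -0.001, 0.0]
ft_force: [-0.1, -0.0, -0.3]
grip_width: 55.0
grasp_force: 0.0
```

Emit:
arm_command(
  moves=[
    {"dx": -0.01,"dy": 0,"dz": -0.01,"ax": 0,"ay": 0,"az": 0},
    {"dx": -0.01,"dy": 0,"dz": 0,"ax": 0,"ay": 0,"az": 0},
    {"dx": 0,"dy": 0,"dz": 0,"ax": 0,"ay": 0,"az": 0},
    {"dx": 0,"dy": 0,"dz": 0,"ax": 0,"ay": 0,"az": 0},
    {"dx": 0,"dy": 0,"dz": 0,"ax": 0,"ay": 0,"az": 0},
  ],
)

```text
t: 25.05
position: [434.0, 205.9, 323.6]
orientation: [0.998, 0.062, -0.001, 0.001]
ft_force: [-0.6, 0.4, 0.3]
grip_width: 54.9
grasp_force: 0.0
```

Emit:
arm_command(
  moves=[
    {"dx": 0,"dy": 0,"dz": 0,"ax": 0,"ay": 0,"az": 0},
    {"dx": 0,"dy": 0,"dz": 0,"ax": 0,"ay": 0,"az": 0},
    {"dx": 0,"dy": 0,"dz": 0,"ax": 0,"ay": 0,"az": 0},
    {"dx": 0,"dy": 0,"dz": 0,"ax": 0,"ay": 0,"az": 0},
    {"dx": 0,"dy": 0,"dz": 0,"ax": 0,"ay": 0,"az": 0},
  ],
)

```text
t: 25.47
position: [434.8, 206.2, 325.0]
orientation: [0.998, 0.061, -0.0, 0.0]
ft_force: [-0.6, -0.1, 0.5]
grip_width: 54.4
grasp_force: 0.0
```

```bash
python3 - <<'E'
from cell import arm
from post import *
import cv2
w=.123; hinge=np.array([454.6+150*np.cos(w),208.6+150*np.sin(w),136])
for i in range(2):
    for c in ('scene','top'):
        d=arm.camera(c); print(c,phi(cloud(d),d['frame'],hinge,w,.04))
ex=np.array([np.cos(w),np.sin(w)]);ey=np.array([-np.sin(w),np.cos(w)])
for c in ('scene','wrist'):
    d=arm.camera(c); P=cloud(d).reshape(-1,3);X,Y,Z=P.T
    loc=np.c_[(P[:,:2]-[454.5,208.5])@ex,(P[:,:2]-[454.5,208.5])@ey]
    h=(abs(loc[:,0])<45)&(abs(loc[:,1])<25)&(Z>144)&(Z<158); print(c,'handle',cv2.minAreaRect(P[h][:,:2].astype(np.float32)) if h.sum()>5 else 0,np.median(Z[h]))
    f=(abs(loc[:,0]-150)<30)&(abs(loc[:,1])<60)&(Z>45)&(Z<80); print('fork local',loc[f].min(0),loc[f].max(0))
    pl=(loc[:,0]>-165)&(loc[:,0]<180)&(abs(loc[:,1])<85)&(Z>11)&(Z<20); print('plate z',np.median(Z[pl]),np.percentile(loc[pl],[1,99],0))
    if c=='scene': cv2.imwrite('pics/end.png',cv2.resize(d['frame'][150:320,180:420],None,fx=3,fy=3))
print(arm.get_state()['ft_force'],arm.get_state()['position'])
E
```

```text
scene (np.float64(0.04111330831521416), np.float64(-0.6358813883968216), 205, 0.9664393175682292)
top (np.float64(0.038453947090561526), np.float64(-0.3370174830034442), 49, 0.8779047440914658)
scene (np.float64(0.04144180031752926), np.float64(-0.6886867659765231), 204, 0.935215803585872)
top (np.float64(0.03839924217821231), np.float64(0.08633750179238388), 49, 1.2948037349561734)
scene handle ((455.06329345703125, 211.24205017089844), (71.40778350830078, 23.967721939086914), 7.425599575042725) 150.9604272000787
fork local [125.50724385 -53.58872143] [171.01747587  56.01573523]
plate z 14.601592556287983 [[-145.48932805  -59.19452528]
 [ 150.1947297    74.75776124]]
wrist handle ((454.10089111328125, 207.34034729003906), (69.32955932617188, 23.960311889648438), 6.692552089691162) 151.98990741492156
fork local [131.15663059 -56.20152576] [146.68659886  53.03877731]
plate z 15.197670670160761 [[-136.07308178  -60.2417224 ]
 [ 106.97033712   57.9597582 ]]
[-0.12178121 -1.22241079 -0.28540382] [434.64129599 206.20450493 325.28467693]
```

View pics/end.png

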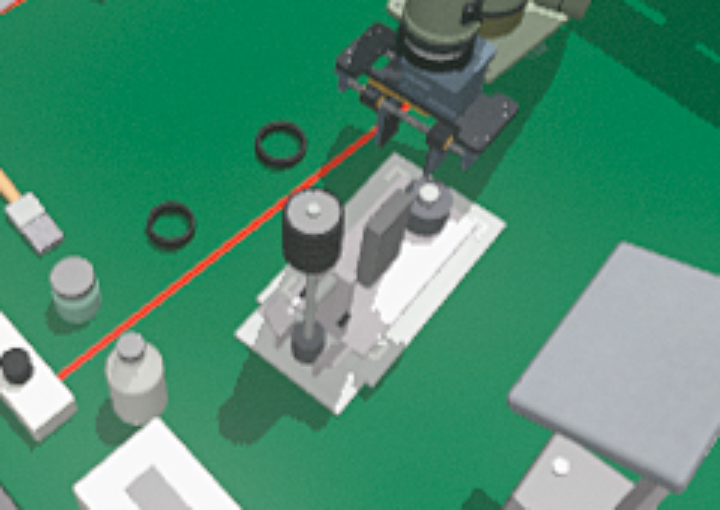

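The picture shows the carrier square on the plate: stack upright at (313,230), tail in the fork at (307,340), handle released at (385,235) and the gripper clear above. The post is at rest at about 0.04 rad, so I hand in.

```bash
python3 -c "
from cell import arm; print(arm.sign_off())"
```

```text
the job is handed in; nothing more can be done
None
```

The job is handed in (no verdict came back): the stack was held upright at the lamp for over 4 s, and the carrier stands square and released on the plate, with the post at rest in the fork at about 0.04 rad.

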